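# Lucky-dip draw on the figurine stall

## Robot

A 6-joint arm with a two-finger parallel gripper is mounted at the origin on the work surface. World frame = base frame: x ahead of the robot, y to its left, z up, the work surface at z = 0. Lengths are in mm, angles in rad, forces in N, time in s.
With the tool pointing down it reaches from about 275 to 875 mm from the base axis. Payload 12.5 kg.
Tool frame: the origin (TCP) lies midway between the tips of the shut fingers; the grasp point (between the pads) lies 19 mm behind it; y points along the fingers, x is the direction in which the jaws open and shut, and the axes are right-handed (so a half turn about y gives the same grasp; the last joint's range is limited). The gripper opens to 85 mm and grips with 20 to 120 N. Pads are 22 mm wide; open, the fingers measure 114 mm over their backs; the gripper's body (76 mm by 85 mm) begins 54 mm behind the grasp point. The pads swing forward as they close: fully open they stand 13 mm farther back than shut.
Start: joints at [-1.423, 0.351, 1.652, -0, 1.139, -0.085], TCP at [126.907, -535.144, 231.29] pointing down, gripper open.
Joint ranges: [-2.75, 2.75], [-0.79, 2.1], [0.01, 2.65], [-1.57, 4.71], [0.07, 3.14], [-2.87, 2.87]. Speed limits (rad/s): [2.22, 2.22, 2.79, 3.14, 3.14, 3.14].

## Interface

Orientations are given as a unit quaternion [x, y, z, w].
In Python, from station import manip, viewer, workorder gives the robot as it stands. The module is installed in compiled form; this text tells all that it offers.
- The arm moves only by the shell command python3 -m jog 'ROWS' [FORCE]. ROWS is JSON, a list that holds one entry, the list of rows, each a list of 7 numbers: the turn, a rotation vector about the tool's x, y, z in rad, then the shift along the tool's x, y, z in m, then the opening, from 0 (shut) to 1 (fully open). A call has 1 to 12 rows; each row shifts and turns the commanded pose from where the row before left it, along the tool's axes as they then stand; what a row does not reach is not made up. A row lasts 1/12 s, in which the tool goes at most 41.7 mm and 7.16 degrees, less where a joint would pass 70% of its speed; a pose out of reach is approached as far as the arm can. A call with a gripper value outside its range is refused whole. The fingers move at their own pace and stop on an object; FORCE is the grip in N (left out, the last holds). Time passes only in rows, so rows that do not move let the fingers close. It gives the time, the measured TCP pose, the force and the opening at its end, in the units of the state.
- manip.sense(): the state, without advancing time (a new reading comes with each control period).
- viewer.read_camera(name): name is "scene" or "top" or "wrist"; returns the picture (384x512x3 uint8, red, green, blue); there is no depth.
- viewer.camera_info(name): a dict with "mtx" (3x3 intrinsics, pixels), "R" (3x3) and "t" (3): a world point X has camera coordinates R X + t. Camera axes: x right, y down, z forward; pixel columns grow to the right and rows downward; lengths in mm; the calibration is good to about 2 mm. A picture is of the moment at which its call begins: read the wrist's pose just before it. camera_info takes no time and is no camera call; for the wrist camera it gives the pose at the moment of the call.
- workorder.job_done(): hands the job in, once; it reports no verdict.
The state is a dict: "t": time; "joints": joint angles; "joint_vel": joint speeds; "joint_efforts": joint torques, N m; "tool_pos": TCP position; "eef_rot": TCP orientation; "ft_force": force on the tool from outside, world axes, zero at the start; "wrist_torque": the same for the moment, N m; "grip_width": finger opening in mm.
Only numpy, scipy, OpenCV 4.12 (cv2) and the standard library are available. Lean on these libraries where they do the work, as an engineer would, in place of code of your own. Each camera call takes 0.05 s, during which the arm holds its last target.

## Task

Get the stall's lucky dip ready and make the draw: lift every prize ball (the large coloured ones) one by one out of the wicker basket into the blue bowl of wooden beads, then take the stirring stick from its pot and, with its foot down on the bowl's floor among the beads, stir in at least four full, wide circles, about halfway between the bowl's middle and its wall, so that beads and balls are well mixed. Then stand the stick back in its pot, and draw any one prize ball out of the bowl and leave it lying in the black winner's dish, with all the other balls and all the beads still in the bowl; leave the two figurines and the honey jar beside the work where they are.

Things in the scene. Friction and masses are not known exactly. Their poses are not given: they have to be found in the camera images.
- basket: round wicker basket, fixed, upright; holds the prize balls at the start. Origin: centre of its underside. Inner floor 6 mm up, rim 55 mm up; straight flared wall, inner radius 73 mm at the floor, 99 mm at the rim; outer radius 105 mm at the rim.
- bowl: blue round mixing bowl, fixed, upright, holding eight wooden beads. Origin: centre of its underside; axes along the world's. Flat inner floor 6 mm up, rim 56 mm up; straight flared wall, inner radius 88 mm at the floor, 126 mm at the rim; outer radius 132 mm at the rim.
- crock: terracotta pot, fixed, upright, in which the stirrer stands. Origin: centre of its underside. Inner floor 6 mm up, rim 75 mm up, inner radius 30 mm, outer radius 36 mm.
- dish: small round black winner's dish, fixed; one ball fits in it. Origin: centre of its underside. Inner floor 5 mm up, rim 28 mm up; inner radius 25 mm at the floor, 33 mm at the rim; outer radius 37 mm. A ball resting in it has its centre about 30 mm above the table.
- stirrer: wooden stirring stick, 215 mm long, about 90 g, standing loose and upright in the crock. Origin: centre of its foot's underside; its z axis runs up the stick. Foot: cylinder 26 mm across, 45 mm tall; then a round shaft 16 mm across; the top 70 mm (145 to 215 mm above the origin) is a blue square handle, 20 x 20 mm, faces along the body's x and y axes.
- stirrer_grip (a point): point to grip the stirrer: on its axis, 185 mm above its foot, in the blue square handle; axes as the stirrer's.
- red_ball: red prize ball, 50 mm across, about 55 g, loose; it may be absent in a start. Origin: its centre (31 mm above the table when on the floor of the basket or bowl). It rolls.
- yellow_ball: yellow prize ball, 50 mm across, about 55 g, loose; it may be absent in a start. Origin: its centre (31 mm above the table when on the floor of the basket or bowl). It rolls.
- green_ball: green prize ball, 50 mm across, about 55 g, loose; it may be absent in a start. Origin: its centre (31 mm above the table when on the floor of the basket or bowl). It rolls.
- orange_ball: orange prize ball, 50 mm across, about 55 g, loose; it may be absent in a start. Origin: its centre (31 mm above the table when on the floor of the basket or bowl). It rolls.
- bead1: wooden bead, dark wood, ball of 32 mm across, 18 g, loose in the bowl. Origin: its centre.
- bead2: wooden bead, light wood, ball of 32 mm across, 18 g, loose in the bowl. Origin: its centre.
- bead3: wooden bead, dark wood, ball of 32 mm across, 18 g, loose in the bowl. Origin: its centre.
- bead4: wooden bead, light wood, ball of 32 mm across, 18 g, loose in the bowl. Origin: its centre.
- bead5: wooden bead, dark wood, ball of 32 mm across, 18 g, loose in the bowl. Origin: its centre.
- bead6: wooden bead, light wood, ball of 32 mm across, 18 g, loose in the bowl. Origin: its centre.
- bead7: wooden bead, dark wood, ball of 32 mm across, 18 g, loose in the bowl. Origin: its centre.
- bead8: wooden bead, light wood, ball of 32 mm across, 18 g, loose in the bowl. Origin: its centre.
- shepherd: bystander: painted figurine 110 mm tall, 53 mm across, brown robe, standing on the far side of the bowl. Origin: centre of its underside.
- farmwife: bystander: painted figurine 100 mm tall, 48 mm across, blue robe, on the far side. Origin: centre of its underside.
- jar: bystander: amber honey jar with a brass cap, 80 mm tall, 60 mm across, on the robot's side, between bowl and basket. Origin: centre of its underside.
Mind the look-alikes: they are no part of the job. Several things have the shape of the dish; the one meant has the colours described above.

How it is judged:
By the outcome, as a careful person would: the job done as asked, in the order asked, and still so for the second after the job is handed in, with the robot touching nothing.
Of red_ball, yellow_ball, green_ball, orange_ball only 2 to 4 are there at a start; the rules pass over those that are not, and their reading is None.
At some moment in a run one of red_ball, yellow_ball, green_ball, orange_ball may be knocked a few centimetres aside while the robot is not near it.
It also fails if it takes over 210 s, if anything falls off the work surface, if the arm or the gripper's body presses on something with over 40 N, if the wrist force passes 120 N, or if a joint passes its speed limit or range.

## Working session

There is one attempt and no reset: what is moved stays moved. The work goes in short steps, Python scripts to look and compute and a shell command to move; the robot and the scene stay as the last step left them, time stands still between calls to the robot, and variables do not carry over. Pictures are saved under pics/ and viewed, and the job is handed in when it is done.

```bash
mkdir -p pics; ls; python3 - <<'E'
from station import manip, viewer
import cv2
s=manip.sense()
for k,v in s.items(): print(k,v)
for n in ["scene","top","wrist"]:
    i=viewer.camera_info(n); print(n,i)
    im=viewer.read_camera(n); cv2.imwrite(f"pics/{n}0.png",im[:,:,::-1])
E
```

```text
pics
t 0.0
joints [-1.42258748e+00  3.51227467e-01  1.65247407e+00 -4.52500491e-05
  1.13906417e+00 -8.46240495e-02]
joint_vel [ 0.00023801  0.00109655  0.00033175 -0.00184326  0.00094345  0.00121479]
joint_efforts [ 2.38236880e-04 -5.06106842e+01 -2.91406453e+01 -2.46180701e-05
  4.51463537e-03  1.55899630e-05]
tool_pos [ 126.85428651 -534.81529893  230.74422089]
eef_rot [-0.55442332  0.43884584 -0.43822109  0.55496972]
ft_force [-0.25609621 -0.54501753 -1.11902368]
wrist_torque [ 0.02614804  0.01603296 -0.02250671]
grip_width 85.34688817879689
scene {'mtx': array([[399.09496459,   0.        , 261.9776191 ],
       [  0.        , 399.09496459, 192.13015181],
       [  0.        ,   0.        ,   1.        ]]), 'R': array([[ 0.7673477 ,  0.64121287, -0.00485438],
       [ 0.36940349, -0.44823255, -0.81402005],
       [-0.52413603,  0.62284319, -0.58081648]]), 't': array([-428.87634919, -111.81216047, 1295.01195402])}
top {'mtx': array([[375.8751631 ,   0.        , 254.87821249],
       [  0.        , 375.8751631 , 188.10159831],
       [  0.        ,   0.        ,   1.        ]]), 'R': array([[ 0.01006145, -0.99992809, -0.0065259 ],
       [-0.99526789, -0.00938336, -0.09671492],
       [ 0.09664673,  0.00746811, -0.99529073]]), 't': array([-21.01363444, 581.62482932, 930.02700014])}
wrist {'mtx': array([[290.75549247,   0.        , 253.95977714],
       [  0.        , 290.75549247, 192.01490394],
       [  0.        ,   0.        ,   1.        ]]), 'R': array([[ 0.2295557 , -0.97329458, -0.00135914],
       [-0.92193332, -0.21788914,  0.32025502],
       [-0.31199861, -0.07226333, -0.9473304 ]]), 't': array([-550.13665453,  -41.06538614,  381.60880833])}
```

View pics/scene0.png

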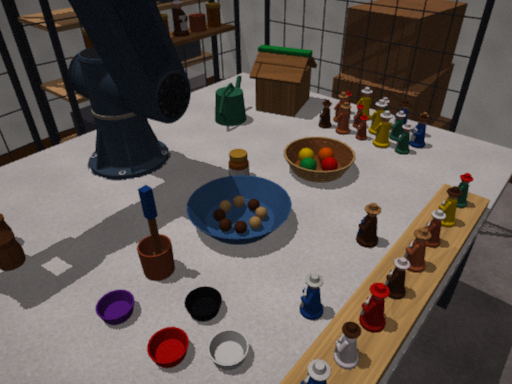

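View pics/top0.png

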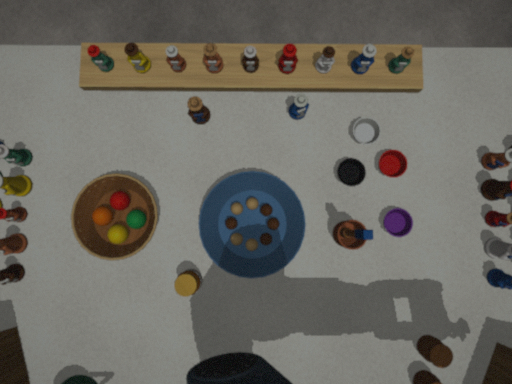

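View pics/wrist0.png

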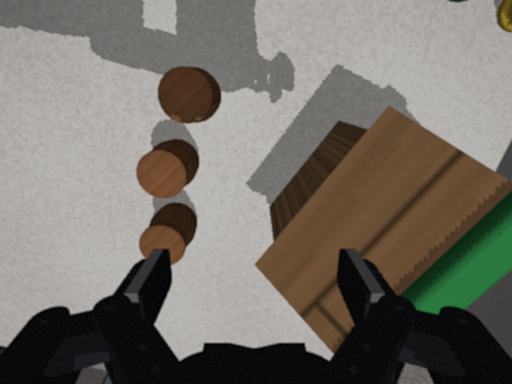

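The pictures show all four balls in the basket at top-view pixels red (120,200), orange (102,216), green (136,218) and yellow (118,234). The bowl is at (252,223), the black dish at (351,172), and the crock with the blue handle at (350,234). The jar (187,283) sits on the robot's side, with the figurines at (199,110) and (298,106). Next I'll measure these positions.

```bash
cat > h.py <<'E'
import numpy as np, cv2
from scipy.spatial.transform import Rotation as Rot
from station import manip, viewer
def ray(info,u,v):
    d=np.linalg.solve(info['mtx'],np.array([u,v,1.])); R=info['R']
    return -R.T@info['t'], R.T@d
def plane(info,u,v,z):
    c,d=ray(info,u,v); return c+d*(z-c[2])/d[2]
def proj(info,X):
    p=info['mtx']@(info['R']@np.asarray(X,float)+info['t']); return p[:2]/p[2]
def tri(obs):
    A=np.zeros((3,3));b=np.zeros(3)
    for i,u,v in obs:
        c,d=ray(i,u,v); d/=np.linalg.norm(d); P=np.eye(3)-np.outer(d,d); A+=P;b+=P@c
    return np.linalg.solve(A,b)
RNG={'red':[(0,5),(174,180)],'orange':[(8,16)],'yellow':[(22,32)],'green':[(48,75)]}
def mask(im,name,smin=150,vmin=60):
    h=cv2.cvtColor(im,cv2.COLOR_RGB2HSV); m=0
    for a,b in RNG[name]: m=m|cv2.inRange(h,(a,smin,vmin),(b,255,255))
    return m
def blobs(m,amin=30):
    n,l,s,c=cv2.connectedComponentsWithStats(m)
    return [(s[i,4],c[i].round(1),s[i,:4]) for i in range(1,n) if s[i,4]>=amin]
def cam(n,save=None):
    i=viewer.camera_info(n); im=viewer.read_camera(n)
    if save: cv2.imwrite(f"pics/{save}.png",im[:,:,::-1])
    return i,im
def state():
    s=manip.sense(); R=Rot.from_quat(s['eef_rot']).as_matrix()
    return s,np.array(s['tool_pos']),R
def togo(T):
    s,p,R=state(); return (R.T@(np.asarray(T,float)-p)).round(1)
E
python3 - <<'E'
from h import *
s,p,R=state(); print(R.round(3))
it,im=cam('top'); isc,ims=cam('scene')
h=cv2.cvtColor(im,cv2.COLOR_RGB2HSV); hs=cv2.cvtColor(ims,cv2.COLOR_RGB2HSV)
for n in RNG:
    print(n)
    for nm,i,I,(x0,x1,y0,y1) in (('top',it,im,(70,160,170,262)),('scene',isc,ims,(280,360,135,185))):
        m=mask(I,n); k=np.zeros_like(m);k[y0:y1,x0:x1]=m[y0:y1,x0:x1]
        for a,c,b in blobs(k,25): print(nm,a,c,b,plane(i,*c,31).round(1))
for u,v in [(252,223),(351,172),(350,234),(120,200),(102,216),(136,218),(118,234),(365,235)]: print(u,v,h[v,u])
E
```

```text
[[ 0.231 -0.     0.973]
 [-0.973  0.001  0.231]
 [-0.001 -1.     0.   ]]
red
top 292 [119.4 200.3] [110 191  20  19] [547.2 328.3  31. ]
scene 176 [328.7 163.1] [321 157  16  13] [541.  335.2  31. ]
orange
top 1642 [107.6 206.9] [ 75 177  78  68] [530.1 357.6  31. ]
top 157 [134.4 235.5] [120 224  29  22] [458.9 286.5  31. ]
top 35 [ 82.5 237.5] [ 77 232  11  13] [452.5 417.2  31. ]
scene 936 [329.  151.4] [301 138  52  34] [503.7 396.2  31. ]
scene 65 [294.4 156.9] [287 146  13  21] [439.5 299.3  31. ]
yellow
top 314 [117.3 233.8] [107 224  22  20] [462.7 329.8  31. ]
scene 132 [305.6 153.3] [299 148  15  12] [453.5 339.5  31. ]
green
top 235 [135.5 219.1] [127 211  18  17] [500.  285.4  31. ]
scene 111 [307.3 162.4] [301 158  14  10] [488.9 297.6  31. ]
252 223 [104 118 104]
351 172 [150  44  23]
350 234 [ 19 160  35]
120 200 [  0 212 130]
102 216 [ 15 225 136]
136 218 [ 69 170  99]
118 234 [ 27 212 136]
365 235 [108 173  99]
```

```bash
python3 - <<'E'
from h import *
it,im=cam('top'); 
a=cv2.resize(im[140:300,60:260],None,fx=4,fy=4,interpolation=cv2.INTER_CUBIC)
b=cv2.resize(im[130:270,300:440],None,fx=4,fy=4,interpolation=cv2.INTER_CUBIC)
cv2.imwrite('pics/za.png',a[:600,:800,::-1]);cv2.imwrite('pics/zb.png',b[:,:,::-1])
E
```

```text
(no output)
```

View pics/zb.png

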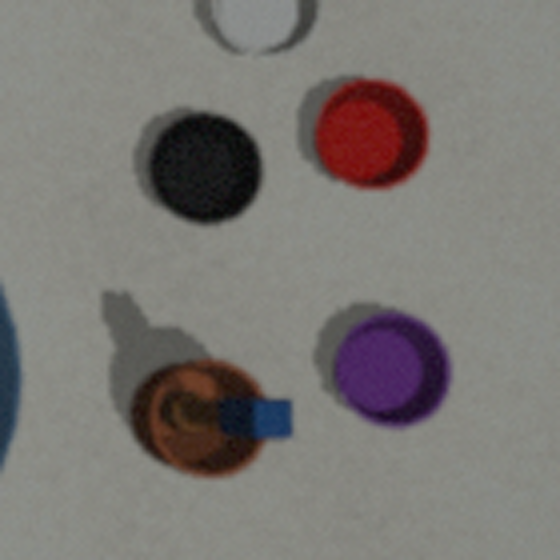

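View pics/za.png

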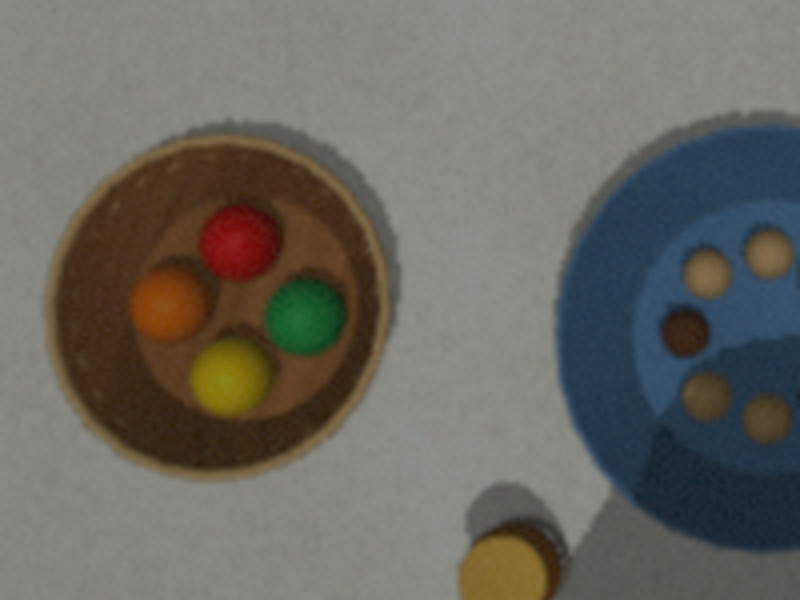

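```bash
python3 - <<'E'
from h import *
it,im=cam('top'); isc,ims=cam('scene')
def P(cx,cy,ox,oy,z): return plane(it,cx/4+ox-.375,cy/4+oy-.375,z).round(1)
for n,c in dict(red=(240,242),orange=(170,303),green=(305,317),yellow=(231,377)).items(): print(n,P(*c,60,140,31))
print('basket rim',P(217,307,60,140,55))
print('jar top',P(503,577,60,140,80))
print('dish',P(205,168,300,130,28),'crock',P(201,418,300,130,75),'handle top',P(272,418,300,130,221))
h=cv2.cvtColor(im,cv2.COLOR_RGB2HSV)
m=cv2.inRange(h,(98,80,30),(115,255,255));m[:,:190]=0;m[:,315:]=0;m[:160]=0;m[290:]=0
c=max(cv2.findContours(m,cv2.RETR_EXTERNAL,cv2.CHAIN_APPROX_NONE)[0],key=cv2.contourArea)
e=cv2.fitEllipse(cv2.convexHull(c)); print('bowl',e,plane(it,*e[0],56))
# shapes
for nm,I,i in(('top',im,it),('scene',ims,isc)):
    hh=cv2.cvtColor(I,cv2.COLOR_RGB2HSV)
# scene handle blob
hs=cv2.cvtColor(ims,cv2.COLOR_RGB2HSV); m=cv2.inRange(hs,(100,120,40),(118,255,255)); 
print([b for b in blobs(m,40)])
for u,v in [(199,104),(298,100)]: print('fig',plane(it,u,v,105).round(1))
a=cv2.resize(ims[170:290,90:290],None,fx=4,fy=4,interpolation=cv2.INTER_CUBIC)
cv2.imwrite('pics/zs.png',a[:,:,::-1])
E
```

```text
red [547.6 327.8  31. ]
orange [508.5 370.4  31. ]
green [500.6 284.5  31. ]
yellow [462.5 329.6  31. ]
basket rim [505.9 331.4  55. ]
jar top [348.6 145.7  80. ]
dish [ 626.4 -260.3   28. ] crock [ 468.8 -244.    75. ] handle top [ 472.5 -243.9  221. ]
bowl ((251.59852600097656, 224.03407287597656), (105.30500030517578, 106.01710510253906), 171.82855224609375) [490.50351159  -8.40282901  56.        ]
[(np.int32(180), array([418.9, 136.1]), array([409, 124,  16,  24], dtype=int32)), (np.int32(4124), array([238.3, 205.5]), array([187, 176, 104,  64], dtype=int32)), (np.int32(145), array([144.1, 198.1]), array([139, 186,  12,  33], dtype=int32)), (np.int32(399), array([310.8, 304. ]), array([300, 287,  23,  32], dtype=int32)), (np.int32(60), array([315.1, 381.5]), array([308, 377,  18,   7], dtype=int32))]
fig [775.7 120.1 105. ]
fig [ 787.4 -117.1  105. ]
```

View pics/zs.png

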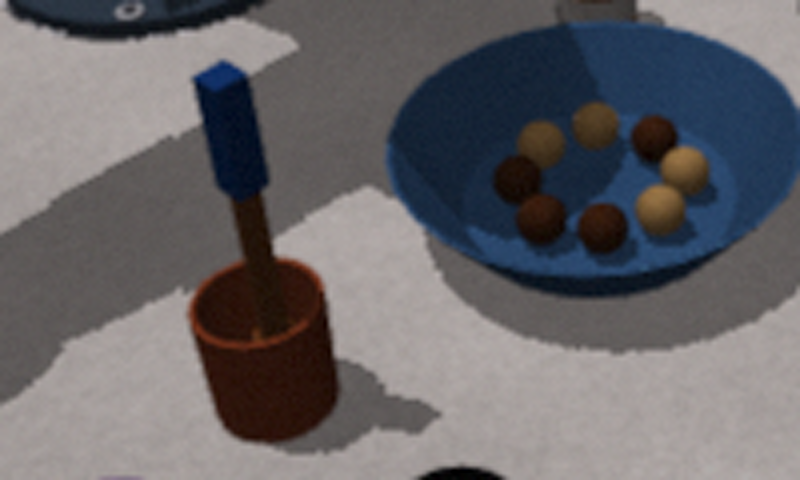

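Everything is located and the stick is upright. I'll turn the tool to heading 0 so that tool x is −Y, y is −Z and z is +X, and raise it.

```bash
python3 -m jog '[[[0,0.117,0,0,-0.035,0,1],[0,0.117,0,0,-0.035,0,1],[0,0,0,-0.031,0,0.021,1],[0,0,0,-0.031,0,0.021,1],[0,0,0,-0.031,0,0.021,1],[0,0,0,-0.031,0,0.021,1],[0,0,0,-0.031,0,0.021,1],[0,0,0,-0.031,0,0.021,1],[0,0,0,-0.031,0,0.021,1],[0,0,0,-0.031,0,0.021,1],[0,0,0,-0.031,0,0.021,1],[0,0,0,-0.031,0,0.021,1]]]'
python3 -c "
from h import *
s,p,R=state();print(s['t'],R.round(3),p,togo([547.6,328,200]))"
```

```text
t: 1.4
tool_pos: [337.9, -223.7, 301.5]
eef_rot: [0.5, -0.5, 0.501, -0.5]
ft_force: [0.7, -0.3, 1.0]
grip_width: 85.4
1.4 [[-0.001  0.     1.   ]
 [-1.    -0.    -0.001]
 [ 0.    -1.     0.   ]] [ 337.8589477  -223.73937817  301.51228032] [-552.1  101.4  208.9]
```

```bash
python3 -m jog '[[[0,0,0,-0.036,0.004,0.014,1],[0,0,0,-0.036,0.004,0.014,1],[0,0,0,-0.036,0.004,0.014,1],[0,0,0,-0.036,0.004,0.014,1],[0,0,0,-0.036,0.004,0.014,1],[0,0,0,-0.036,0.004,0.014,1],[0,0,0,-0.036,0.004,0.014,1],[0,0,0,-0.036,0.004,0.014,1],[0,0,0,-0.036,0.004,0.014,1],[0,0,0,-0.036,0.004,0.014,1],[0,0,0,-0.036,0.004,0.014,1],[0,0,0,-0.036,0.004,0.014,1]]]'
python3 -m jog '[[[0,0,0,-0.03,0.015,0.01,0.8],[0,0,0,-0.03,0.015,0.01,0.8],[0,0,0,-0.03,0.015,0.01,0.8],[0,0,0,-0.03,0.01,0.01,0.8],[0,0,0,0,0,0,0.8]]]'
python3 - <<'E'
from h import *
s,p,R=state();print(s['t'],p,togo([547.6,328,200]))
i,im=cam('wrist','w1'); it,im2=cam('top')
for n in RNG:
  for nm,I,J in (('w',i,im),('t',it,im2)):
    bs=blobs(mask(J,n),100)
    bs=[b for b in bs if nm=='w' or (70<b[1][0]<160 and 170<b[1][1]<260)]
    for b in sorted(bs,key=lambda b:-b[0])[:2]: print(n,nm,b[0],b[1],plane(I,*b[1],31).round(1))
E
```

```text
t: 2.4
tool_pos: [506.1, 208.5, 253.1]
eef_rot: [0.5, -0.5, 0.5, -0.5]
ft_force: [1.7, -1.5, 0.1]
grip_width: 85.6
t: 2.82
tool_pos: [545.7, 330.2, 195.3]
eef_rot: [0.501, -0.5, 0.499, -0.5]
ft_force: [0.1, 0.8, -0.4]
grip_width: 68.0
2.8167 [545.70467376 330.19529633 195.25674242] [ 2.2 -4.7  1.9]
red w 1593 [256.2 172.7] [546.4 327.   31. ]
red t 255 [118.6 200.3] [547.1 330.4  31. ]
orange w 7602 [236.8 200.7] [513.8 348.8  31. ]
orange w 1465 [ 31.7 262.3] [433.8 599.7  31. ]
orange t 699 [ 94.9 217.9] [502.  388.4  31. ]
yellow w 1804 [ 18.4 134.1] [588.  575.6  31. ]
yellow w 1374 [254.7 242.4] [461.  328.6  31. ]
yellow t 298 [116.8 233.8] [462.7 331.1  31. ]
green w 1229 [294.7 213.9] [497.6 282.8  31. ]
```

View pics/w1.png

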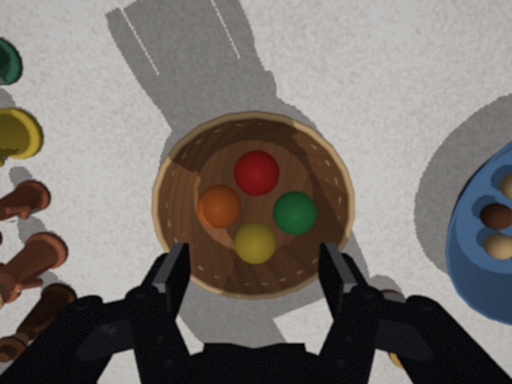

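Wrist view: red (256,173), orange (219,206), green (295,213) and yellow (254,242) are all separate. It agrees with the top camera to within 3 mm. Descending on red.

```bash
python3 -m jog '[[[0,0,0,0.002,0.03,0.003,0.8],[0,0,0,0,0.036,0,0.8],[0,0,0,0,0.036,0,0.8],[0,0,0,0,0.036,0,0.8],[0,0,0,0,0.03,0,0.8],[0,0,0,0,0.015,0,0.8],[0,0,0,0,0,0,0.8],[0,0,0,0,0,0,0.3],[0,0,0,0,0,0,0.3],[0,0,0,0,0,0,0.3],[0,0,0,0,0,0,0.3],[0,0,0,0,0,0,0.3]]]' 30
```

```text
t: 3.92
tool_pos: [550.2, 324.8, 17.5]
eef_rot: [-0.499, 0.5, -0.501, 0.501]
ft_force: [0.3, -1.6, 8.7]
grip_width: 48.6
```

```bash
python3 -m jog '[[[0,0,0,0,-0.02,0,0.3],[0,0,0,0,-0.03,0,0.3],[0,0,0,0,-0.03,0,0.3],[0,0,0,0,-0.03,0,0.3]]]'
python3 - <<'E'
from h import *
i,im=cam('wrist','w2'); print(togo([490.5,-8.4,130]))
E
```

```text
t: 4.25
tool_pos: [548.9, 324.3, 127.4]
eef_rot: [0.5, -0.5, 0.5, -0.5]
ft_force: [1.1, 0.3, -0.2]
grip_width: 48.1
[334.1   2.  -60.6]
```

View pics/w2.png

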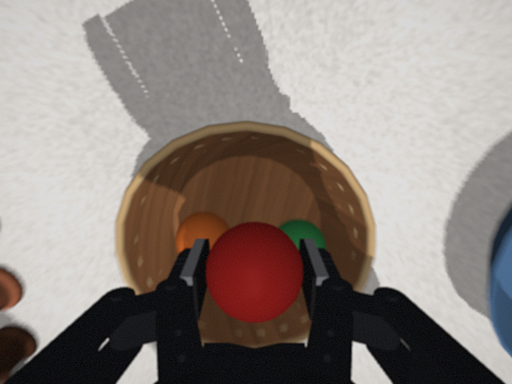

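Red is held, centred between the fingers at (255,272). Carrying it to the bowl.

```bash
python3 -m jog '[[[0,0,0,0.02,0,-0.006,0.3],[0,0,0,0.035,0,-0.006,0.3],[0,0,0,0.035,0,-0.006,0.3],[0,0,0,0.035,0,-0.006,0.3],[0,0,0,0.035,0,-0.006,0.3],[0,0,0,0.035,0,-0.006,0.3],[0,0,0,0.035,0,-0.006,0.3],[0,0,0,0.035,0,-0.006,0.3],[0,0,0,0.035,0,-0.006,0.3],[0,0,0,0.02,0,-0.006,0.3],[0,0,0,0.01,0,0,0.3],[0,0,0,0,0,0,0.3]]]'
python3 -c "
from h import *
print(togo([490.5,-8.4,36])); cam('wrist','w3')"
```

```text
t: 5.3
tool_pos: [488.9, -7.0, 125.9]
eef_rot: [0.499, -0.5, 0.501, -0.499]
ft_force: [-0.6, 0.0, -1.0]
grip_width: 48.3
[ 1.4 89.9  1.5]
```

View pics/w3.png

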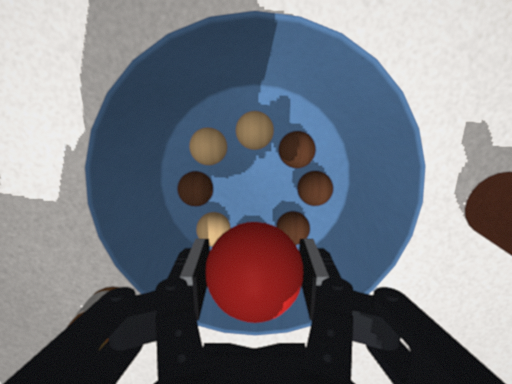

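The red ball hangs over the bowl centre, and the bead ring is visible around (255,190). Lowering and releasing.

```bash
python3 -m jog '[[[0,0,0,0.001,0.03,0.001,0.3],[0,0,0,0,0.03,0,0.3],[0,0,0,0,0.02,0,0.3],[0,0,0,0,0.007,0,0.3],[0,0,0,0,0,0,0.6],[0,0,0,0,0,0,0.75],[0,0,0,0,0,0,0.75],[0,0,0,0,-0.03,0,0.75],[0,0,0,0,-0.036,0,0.75],[0,0,0,-0.015,-0.036,0,0.75],[0,0,0,-0.03,-0.006,0,0.75],[0,0,0,-0.036,0,0,0.75]]]'
python3 -c "
from h import *
cam('top','t3'); print(togo([462.5,329.6,150]))"
```

```text
t: 6.35
tool_pos: [491.7, 74.7, 150.7]
eef_rot: [0.497, -0.499, 0.503, -0.501]
ft_force: [1.0, -0.6, -1.1]
grip_width: 64.3
[-249.5   -0.3  -28.3]
```

View pics/t3.png

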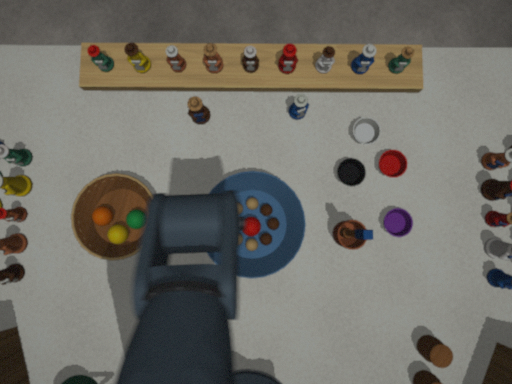

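Red sits at the centre of the bead ring (251,226), and yellow is still at (118,234). Going to yellow.

```bash
python3 -m jog '[[[0,0,0,-0.035,0,-0.004,0.8],[0,0,0,-0.035,0,-0.004,0.8],[0,0,0,-0.035,0,-0.004,0.8],[0,0,0,-0.035,0,-0.004,0.8],[0,0,0,-0.035,0,-0.004,0.8],[0,0,0,-0.035,0,-0.004,0.8],[0,0,0,-0.025,0,-0.004,0.8],[0,0,0,-0.012,0,-0.002,0.8],[0,0,0,0,0,0,0.8]]]'
cat > balls.py <<'E'
from h import *
import sys
s,p,R=state();print(s['t'],p)
i,im=cam('wrist',sys.argv[1]); it,im2=cam('top')
for n in RNG:
  for nm,I,J in (('w',i,im),('t',it,im2)):
    for b in sorted(blobs(mask(J,n),100),key=lambda b:-b[0]):
      X=plane(I,*b[1],31)
      if np.hypot(X[0]-506,X[1]-331)<90 and b[0]<3500: print(n,nm,b[0],b[1],X.round(1),'togo z14',togo([X[0],X[1],14]))
E
python3 balls.py w4
```

```text
t: 7.15
tool_pos: [459.6, 323.6, 147.3]
eef_rot: [-0.5, 0.5, -0.5, 0.501]
ft_force: [-0.3, -0.1, 0.7]
grip_width: 68.1
7.15 [459.57936109 323.57453593 147.29615798]
orange w 2842 [201.  134.8] [508.2 369.9  31. ] togo z14 [-48.8 132.9  48.1]
orange w 328 [214.1  36.3] [586.  354.9  31. ] togo z14 [-33.9 132.9 125.9]
orange w 107 [244.8  23.9] [594.7 330.3  31. ] togo z14 [ -9.3 132.9 134.6]
orange t 375 [136.4 199.3] [550.1 285.2  31. ] togo z14 [ 35.9 132.9  90.1]
orange t 312 [101.2 215.7] [507.7 372.7  31. ] togo z14 [-51.7 132.9  47.6]
yellow w 2187 [248.  184.6] [462.2 328.7  31. ] togo z14 [ -7.5 132.9   2.1]
yellow t 132 [119.1 230.3] [471.5 325.7  31. ] togo z14 [ -4.6 132.9  11.4]
green w 2285 [298.8 143.7] [500.3 283.1  31. ] togo z14 [ 38.  132.9  40.3]
green t 125 [134.9 217.9] [503.  287.1  31. ] togo z14 [ 34.  132.9  43. ]
```

View pics/w4.png

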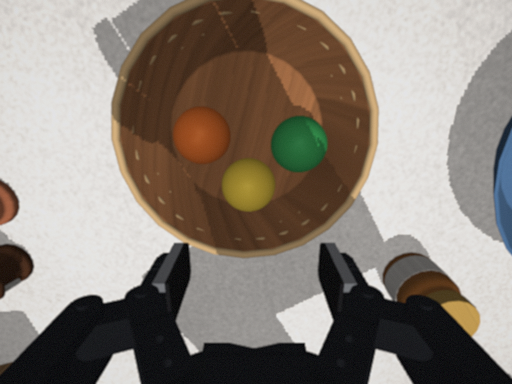

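Yellow is at (248,185) in the wrist view, which gives world (462,329).

```bash
python3 -m jog '[[[0,0,0,-0.006,0.01,0.001,0.8],[0,0,0,0,0.036,0,0.8],[0,0,0,0,0.036,0,0.8],[0,0,0,0,0.03,0,0.8],[0,0,0,0,0.02,0,0.8],[0,0,0,0,0,0,0.8],[0,0,0,0,0,0,0.3],[0,0,0,0,0,0,0.3],[0,0,0,0,0,0,0.3],[0,0,0,0,0,0,0.3],[0,0,0,0,0,0,0.3]]]' 30
python3 -m jog '[[[0,0,0,0,-0.02,0,0.3],[0,0,0,0,-0.03,0,0.3],[0,0,0,0,-0.03,0,0.3],[0,0,0,0,-0.03,0,0.3],[0,0,0,0,0,0,0.3]]]'
python3 -c "
from h import *
cam('wrist','w5'); print(togo([490.5,-8,150]))"
```

```text
t: 8.17
tool_pos: [461.4, 327.7, 15.3]
eef_rot: [0.499, -0.5, 0.5, -0.5]
ft_force: [0.1, 0.8, 0.4]
grip_width: 48.0
t: 8.58
tool_pos: [463.3, 328.9, 130.4]
eef_rot: [-0.497, 0.499, -0.501, 0.503]
ft_force: [-0.4, 0.4, -0.3]
grip_width: 48.5
[336.2 -23.2  28.6]
```

View pics/w5.png

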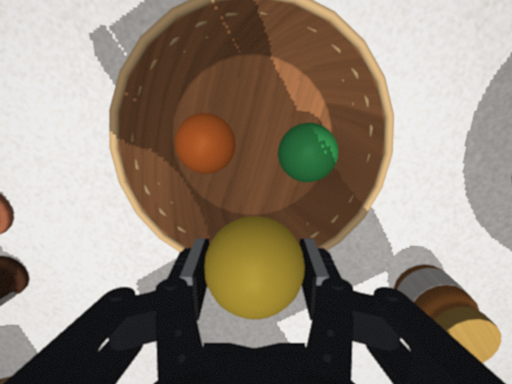

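Yellow is held. I'll carry it to the robot-side edge of the bowl floor, about (424,-8).

```bash
python3 -m jog '[[[0,0,0,0.02,0,0,0.3],[0,0,0,0.035,0,-0.004,0.3],[0,0,0,0.035,0,-0.004,0.3],[0,0,0,0.035,0,-0.004,0.3],[0,0,0,0.035,0,-0.004,0.3],[0,0,0,0.035,0,-0.004,0.3],[0,0,0,0.035,0,-0.004,0.3],[0,0,0,0.035,0,-0.004,0.3],[0,0,0,0.035,0,-0.004,0.3],[0,0,0,0.025,0,-0.004,0.3],[0,0,0,0.012,0,-0.003,0.3],[0,0,0,0,0,0,0.3]]]'
python3 -c "
from h import *
print(togo([424,-8,40]))"
```

```text
t: 9.63
tool_pos: [420.7, -11.3, 123.8]
eef_rot: [-0.499, 0.501, -0.501, 0.499]
ft_force: [0.2, 0.0, -0.6]
grip_width: 48.4
[-3.3 83.8  3.4]
```

```bash
python3 -m jog '[[[0,0,0,-0.003,0.03,0.003,0.3],[0,0,0,0,0.03,0,0.3],[0,0,0,0,0.02,0,0.3],[0,0,0,0,0.004,0,0.3],[0,0,0,0,0,0,0.6],[0,0,0,0,0,0,0.75],[0,0,0,0,0,0,0.75],[0,0,0,0,-0.03,0,0.75],[0,0,0,0,-0.036,0,0.75],[0,0,0,0,-0.036,0,0.75],[0,0,0,0,-0.006,-0.01,0.75],[0,0,0,0,0,-0.01,0.75]]]'
python3 -c "
from h import *
cam('wrist','w6');i,im=cam('scene');cv2.imwrite('pics/s6.png',cv2.resize(im[110:280,80:380],None,fx=2.6,fy=2.6)[:,:,::-1]); print(togo([508,370,190]))"
```

```text
t: 10.63
tool_pos: [405.6, -6.3, 150.5]
eef_rot: [0.499, -0.499, 0.502, -0.501]
ft_force: [-0.7, -0.2, 0.5]
grip_width: 64.1
[-376.3  -42.2  104.6]
```

View pics/w6.png

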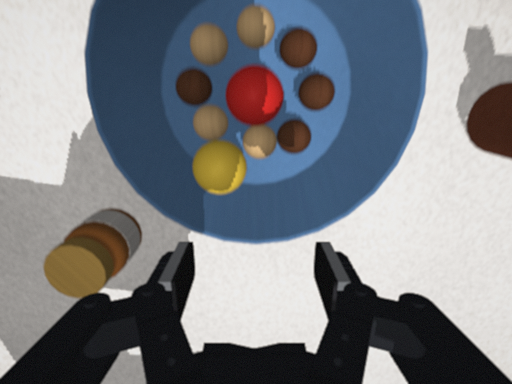

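View pics/s6.png

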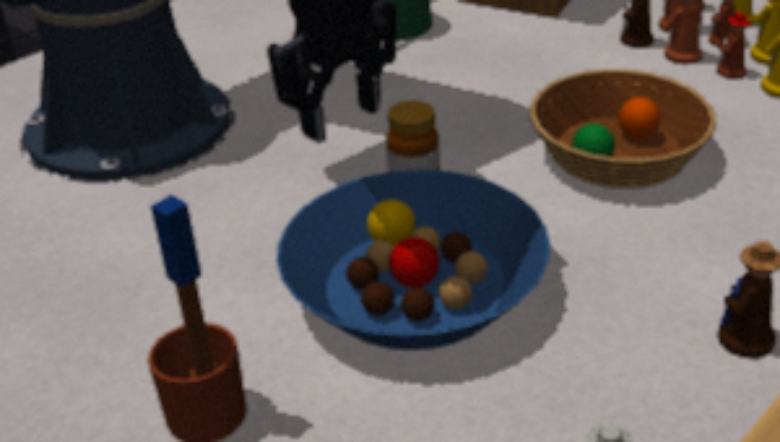

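Yellow rests on the bowl floor at wrist pixel (218,167), with nothing displaced. I'll turn the tool 90° so the jaws are tangential for orange and green.

```bash
python3 -m jog '[[[0,-0.12,0,0,-0.01,0,0.8],[0,-0.12,0,0,-0.01,0,0.8],[0,-0.12,0,0,-0.01,0,0.8],[0,-0.12,0,0,-0.01,0,0.8],[0,-0.12,0,0,0,0,0.8],[0,-0.12,0,0,0,0,0.8],[0,-0.12,0,0,0,0,0.8],[0,-0.12,0,0,0,0,0.8],[0,-0.12,0,0,0,0,0.8],[0,-0.12,0,0,0,0,0.8],[0,-0.12,0,0,0,0,0.8],[0,-0.12,0,0,0,0,0.8]]]'
python3 -m jog '[[[0,-0.12,0,0,0,0,0.8],[0,0,0,0.01,0,0.034,0.8],[0,0,0,0.01,0,0.034,0.8],[0,0,0,0.01,0,0.034,0.8],[0,0,0,0.01,0,0.034,0.8],[0,0,0,0.01,0,0.034,0.8],[0,0,0,0.01,0,0.034,0.8],[0,0,0,0.01,0,0.034,0.8],[0,0,0,0.01,0,0.034,0.8],[0,0,0,0.01,0.01,0.034,0.8],[0,0,0,0.01,0.01,0.03,0.8],[0,0,0,0,0,0,0.8]]]'
python3 -c "
from h import *
s,p,R=state();print(s['joints'],R.round(3))"; python3 balls.py w7
```

```text
t: 11.73
tool_pos: [404.1, -6.3, 186.9]
eef_rot: [-0.706, 0.045, -0.044, 0.706]
ft_force: [-0.0, 0.3, -0.9]
grip_width: 68.1
t: 12.73
tool_pos: [508.2, 332.2, 164.1]
eef_rot: [0.707, -0.005, 0.002, -0.707]
ft_force: [1.3, 0.2, -0.2]
grip_width: 68.2
[5.01899451e-01 5.27254641e-01 1.55799979e+00 7.91997718e-04
 1.05989236e+00 5.10858901e-01] [[ 1.    -0.003  0.009]
 [-0.009 -0.001  1.   ]
 [-0.003 -1.    -0.001]]
12.7333 [508.23684355 332.15619756 164.06531935]
orange w 2431 [253.  143.3] [507.5 369.2  31. ] togo z14 [ -0.2 151.6  40.8]
orange t 446 [ 98.9 218.2] [501.3 378.3  31. ] togo z14 [ -6.4 151.6  49.8]
orange t 211 [137.6 196.7] [556.8 282.4  31. ] togo z14 [ 50.  151.6 -45.5]
orange t 116 [121.4 233.6] [463.3 319.5  31. ] togo z14 [-43.8 151.9  -9.3]
green w 1594 [246.5 226.1] [499.7 282.9  31. ] togo z14 [ -7.1 151.8 -45.6]
```

View pics/w7.png

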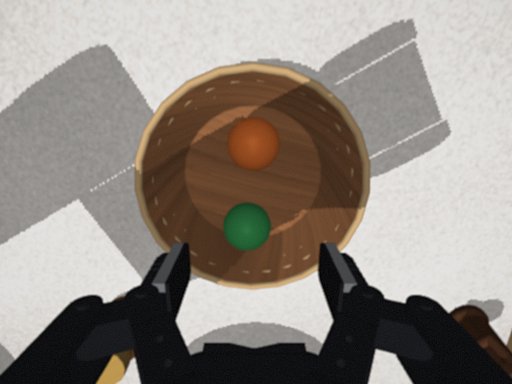

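Orange is at (253,143), world (507.5,369). Green is at (246,226), world (500,283).

```bash
python3 -m jog '[[[0,0,0,0,0.02,0.02,0.8],[0,0,0,0,0.03,0.017,0.8],[0,0,0,0,0.036,0,0.8],[0,0,0,0,0.032,0,0.8],[0,0,0,0,0.02,0,0.8],[0,0,0,0,0.01,0,0.8],[0,0,0,0,0,0,0.8],[0,0,0,0,0,0,0.3],[0,0,0,0,0,0,0.3],[0,0,0,0,0,0,0.3],[0,0,0,0,0,0,0.3],[0,0,0,0,0,0,0.3]]]' 30
python3 -m jog '[[[0,0,0,0,-0.02,0,0.3],[0,0,0,0,-0.03,0,0.3],[0,0,0,0,-0.03,0,0.3],[0,0,0,0,-0.03,0,0.3],[0,0,0,0,0,0,0.3]]]'
python3 -c "
from h import *
cam('wrist','w8'); print(togo([556,-8,130]),togo([490,60,130]))"
```

```text
t: 13.83
tool_pos: [509.9, 365.7, 21.8]
eef_rot: [-0.707, 0.003, -0.005, 0.708]
ft_force: [-0.1, -0.5, 7.5]
grip_width: 48.0
t: 14.25
tool_pos: [511.3, 366.8, 136.8]
eef_rot: [-0.705, 0.001, -0.007, 0.709]
ft_force: [0.8, 0.6, -0.1]
grip_width: 48.5
[  50.1    2.9 -373.6] [ -16.7    2.8 -306.4]
```

View pics/w8.png

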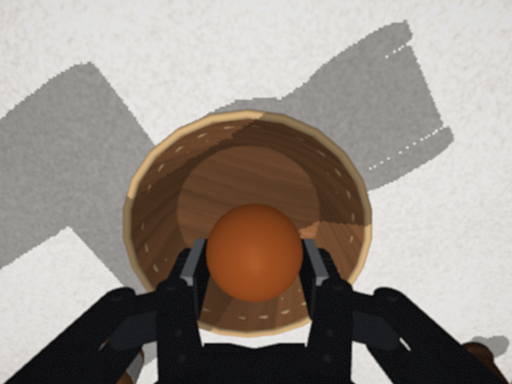

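Orange is held, sitting a little lower in the pads at (255,252). I'll place it on the basket side of the bowl floor, about (490,60).

```bash
python3 -m jog '[[[0,0,0,-0.002,0,-0.02,0.3],[0,0,0,-0.002,0,-0.034,0.3],[0,0,0,-0.002,0,-0.034,0.3],[0,0,0,-0.002,0,-0.034,0.3],[0,0,0,-0.002,0,-0.034,0.3],[0,0,0,-0.002,0,-0.034,0.3],[0,0,0,-0.002,0,-0.034,0.3],[0,0,0,-0.001,0,-0.034,0.3],[0,0,0,-0.002,0,-0.028,0.3],[0,0,0,0,0,-0.014,0.3],[0,0,0,0,0,-0.003,0.3],[0,0,0,0,0,0,0.3]]]'
python3 -c "
from h import *
print(togo([490.5,62,42]))"
```

```text
t: 15.3
tool_pos: [488.0, 62.0, 129.8]
eef_rot: [-0.707, 0.005, -0.004, 0.707]
ft_force: [0.1, 1.1, -0.0]
grip_width: 48.1
[ 2.5 87.8  0. ]
```

```bash
python3 -m jog '[[[0,0,0,0.002,0.03,0,0.3],[0,0,0,0,0.03,0,0.3],[0,0,0,0,0.02,0,0.3],[0,0,0,0,0.007,0,0.3],[0,0,0,0,0,0,0.6],[0,0,0,0,0,0,0.75],[0,0,0,0,0,0,0.75],[0,0,0,0,-0.03,0,0.75],[0,0,0,0,-0.036,0,0.75],[0,0,0,0,-0.036,0.01,0.75],[0,0,0,0,-0.006,0.03,0.75],[0,0,0,0,0,0.034,0.8]]]'
python3 -m jog '[[[0,0,0,0.001,0,0.034,0.8],[0,0,0,0.001,0,0.034,0.8],[0,0,0,0.001,0,0.034,0.8],[0,0,0,0.001,0,0.024,0.8],[0,0,0,0.001,0,0.01,0.8],[0,0,0,0,0,0,0.8]]]'
python3 balls.py w9
```

```text
t: 16.3
tool_pos: [492.9, 137.1, 155.1]
eef_rot: [-0.707, 0.003, -0.007, 0.707]
ft_force: [1.0, 0.2, 0.1]
grip_width: 68.2
t: 16.8
tool_pos: [497.9, 274.2, 151.8]
eef_rot: [-0.707, 0.003, -0.004, 0.707]
ft_force: [-0.2, 0.5, -0.3]
grip_width: 68.1
16.8 [497.86335784 274.20660603 151.78426474]
orange t 189 [132.9 204.7] [536.3 293.5  31. ] togo z14 [ 38.3 137.4  22.2]
green w 1978 [255.7 175.2] [499.9 283.5  31. ] togo z14 [  2.  137.5  11.7]
green t 129 [133.3 218.9] [500.4 291.   31. ] togo z14 [  2.5 137.4  19.3]
```

View pics/w9.png

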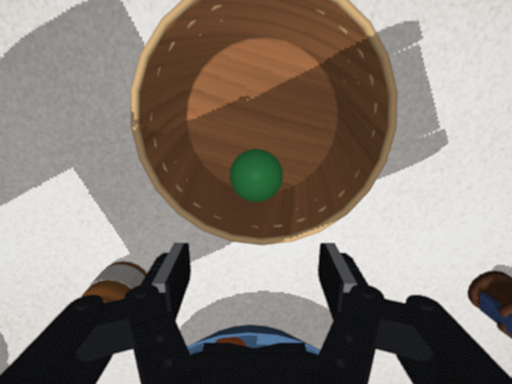

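Green is at (256,175), world (500,283.5).

```bash
python3 -m jog '[[[0,0,0,0.001,0.015,0.009,0.8],[0,0,0,0,0.03,0,0.8],[0,0,0,0,0.036,0,0.8],[0,0,0,0,0.03,0,0.8],[0,0,0,0,0.02,0,0.8],[0,0,0,0,0.008,0,0.8],[0,0,0,0,0,0,0.8],[0,0,0,0,0,0,0.3],[0,0,0,0,0,0,0.3],[0,0,0,0,0,0,0.3],[0,0,0,0,0,0,0.3],[0,0,0,0,0,0,0.3]]]' 30
python3 -m jog '[[[0,0,0,0,-0.02,0,0.3],[0,0,0,0,-0.03,0,0.3],[0,0,0,0,-0.035,0,0.3],[0,0,0,0,-0.035,0,0.3],[0,0,0,0,0,0,0.3]]]'
python3 -c "
from h import *
cam('wrist','w10'); cam('top','t10'); print(togo([490,-76,130]))"
```

```text
t: 17.9
tool_pos: [500.2, 281.8, 13.9]
eef_rot: [-0.707, 0.003, -0.005, 0.707]
ft_force: [1.2, -1.5, 8.2]
grip_width: 48.4
t: 18.32
tool_pos: [501.7, 282.8, 139.3]
eef_rot: [-0.706, 0.001, -0.007, 0.709]
ft_force: [1.1, -0.0, -0.3]
grip_width: 48.1
[  -5.2    3.3 -357.8]
```

View pics/w10.png

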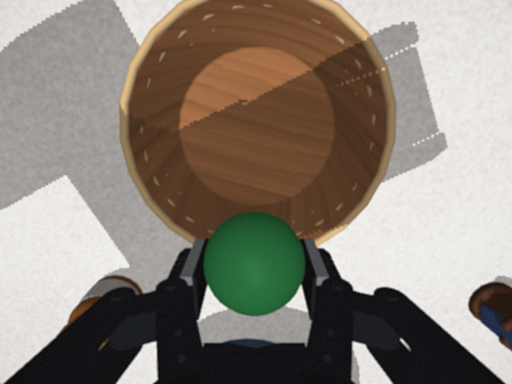

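View pics/t10.png

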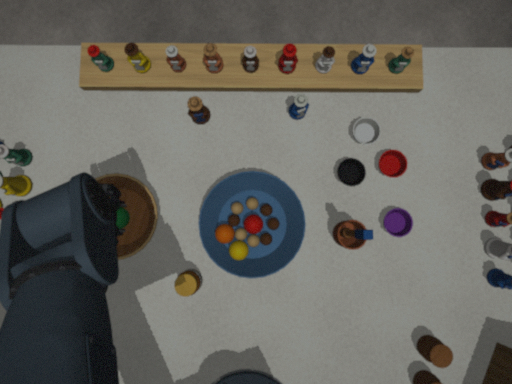

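Green is held. In the top view the other three balls and all the beads are in the bowl. Placing green on the crock side, about (490,-76).

```bash
python3 -m jog '[[[0,0,0,0,0,-0.02,0.3],[0,0,0,-0.002,0,-0.036,0.3],[0,0,0,-0.002,0,-0.036,0.3],[0,0,0,-0.001,0,-0.036,0.3],[0,0,0,-0.001,0,-0.036,0.3],[0,0,0,-0.001,0,-0.036,0.3],[0,0,0,-0.001,0,-0.036,0.3],[0,0,0,-0.001,0,-0.036,0.3],[0,0,0,0,0,-0.036,0.3],[0,0,0,0,0,-0.036,0.3],[0,0,0,0,0,-0.014,0.3],[0,0,0,0,0,0,0.3]]]'
python3 -c "
from h import *
print(togo([490.5,-76,38]))"
```

```text
t: 19.42
tool_pos: [484.9, -78.9, 131.1]
eef_rot: [-0.707, 0.006, -0.005, 0.707]
ft_force: [-0.9, 1.0, -0.2]
grip_width: 48.4
[ 5.8 93.1  2.9]
```

```bash
python3 -m jog '[[[0,0,0,0.004,0.03,0.003,0.3],[0,0,0,0.002,0.03,0,0.3],[0,0,0,0,0.025,0,0.3],[0,0,0,0,0.008,0,0.3],[0,0,0,0,0,0,0.6],[0,0,0,0,0,0,0.75],[0,0,0,0,0,0,0.75],[0,0,0,0,-0.03,0,0.75],[0,0,0,0,-0.038,0,0.75],[0,0,0,0,-0.038,0,0.75],[0,0,0,0,-0.038,0,0.75],[0,0,0,0,-0.038,0,0.75]]]'
python3 -m jog '[[[0,0,0,-0.004,-0.035,-0.01,0.75],[0,0,0,-0.004,-0.03,-0.01,0.75],[0,0,0,-0.004,-0.02,-0.01,0.75],[0,0,0,0,0,0,0.75]]]'
python3 -c "
from h import *
s,p,R=state();print(p,s['t'])
cam('wrist','w11'); cam('scene','s11'); print(togo([471,-244,290]))"
```

```text
t: 20.42
tool_pos: [491.1, -72.9, 223.1]
eef_rot: [-0.707, 0.004, -0.004, 0.707]
ft_force: [1.6, -0.4, -0.4]
grip_width: 63.9
t: 20.75
tool_pos: [480.1, -104.4, 310.6]
eef_rot: [0.708, -0.002, 0.007, -0.706]
ft_force: [1.1, -0.1, 0.5]
grip_width: 64.4
[ 480.09706415 -104.41012239  310.55591104] 20.75
[  -6.5   16.4 -141. ]
```

View pics/w11.png

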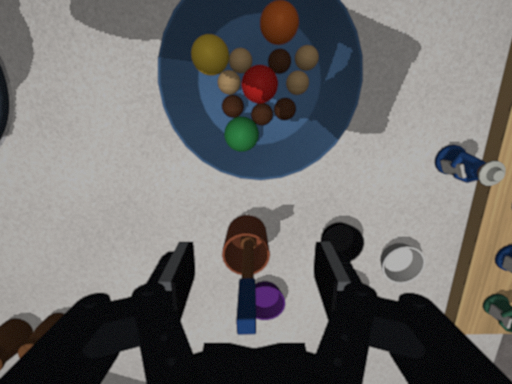

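View pics/s11.png

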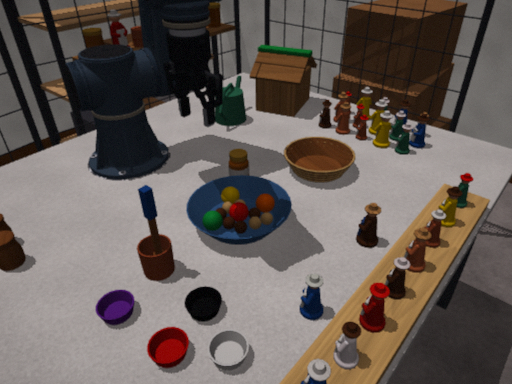

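All four balls and the beads are in the bowl. The stick handle's top is at wrist pixel (247,327). I'll triangulate it from three views.

```bash
python3 - <<'E'
from h import *
it=viewer.camera_info('top');i=viewer.camera_info('scene');w,im=cam('wrist')
cv2.imwrite('pics/w12.png',cv2.resize(im[200:350,160:360],None,fx=4,fy=4,interpolation=cv2.INTER_CUBIC)[:,:,::-1])
o=[(it,367.6,234.1),(i,144.9,188.1)]
print(tri(o))
for X in([470,-244,221],[472,-244,221]): print(proj(w,X),proj(i,X),proj(it,X))
E
```

```text
[ 472.11561226 -244.36395032  220.89696348]
[246.22677843 331.32796794] [144.71561815 187.59958109] [367.71787937 235.36317456]
[248.24842462 331.30612723] [145.35366836 187.97767353] [367.69898008 234.35857753]
```

View pics/w12.png

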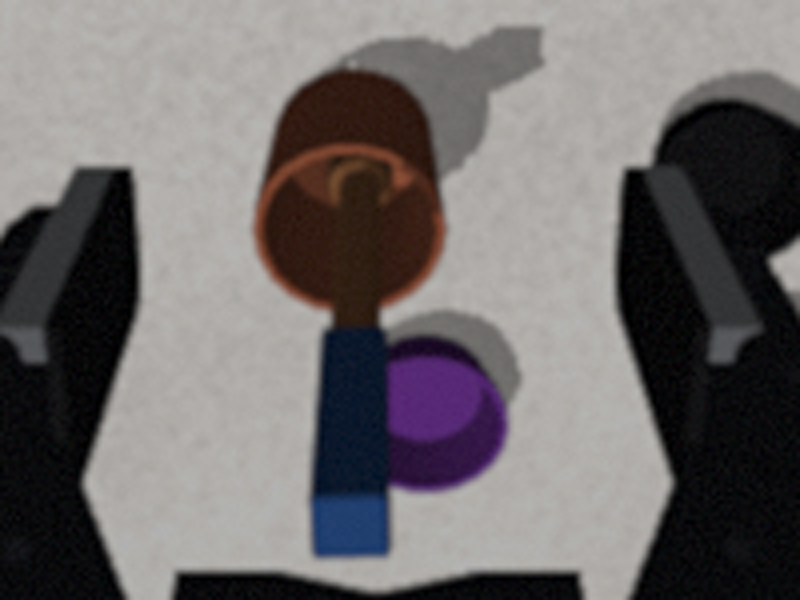

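The three views agree: the stick is at (471.5,-244), upright, with its top at z = 221. Moving above it.

```bash
python3 -m jog '[[[0,0,0,0,0,-0.02,0.75],[0,0,0,-0.002,0,-0.034,0.75],[0,0,0,-0.002,0,-0.034,0.75],[0,0,0,-0.002,0,-0.03,0.75],[0,0,0,-0.001,0,-0.017,0.75],[0,0,0,0,0,-0.005,0.75],[0,0,0,0,0,0,0.75],[0,0,0,0,0,0,0.75]]]'
python3 -c "
from h import *
s,p,R=state();print(p,R.round(3),togo([471.5,-244,172]))"
```

```text
t: 21.57
tool_pos: [470.7, -242.3, 305.3]
eef_rot: [-0.707, 0.005, -0.004, 0.708]
ft_force: [0.5, 0.1, -0.4]
grip_width: 63.8
[ 470.65302663 -242.29385372  305.32347261] [[ 1.    -0.001  0.012]
 [-0.012  0.001  1.   ]
 [-0.001 -1.     0.001]] [  1.1 133.3  -1.9]
```

```bash
python3 -m jog '[[[0,-0.011,0,0.001,0.01,-0.002,0.75],[0,0,0,0,0.03,0,0.75],[0,0,0,0,0.035,0,0.75],[0,0,0,0,0.033,0,0.75],[0,0,0,0,0.02,0,0.75],[0,0,0,0,0.005,0,0.75],[0,0,0,0,0,0,0.75]]]'
python3 -m jog '[[[0,0,0,0,0,0,0.5],[0,0,0,0,0,0,0.3],[0,0,0,0,0,0,0.1],[0,0,0,0,0,0,0],[0,0,0,0,0,0,0],[0,0,0,0,0,0,0]]]' 80
python3 -c "
from h import *
s,p,R=state();print(p,R.round(3));cam('scene','s13');cam('wrist','w13')"
```

```text
t: 22.15
tool_pos: [471.3, -244.2, 171.9]
eef_rot: [-0.707, 0.001, 0.001, 0.708]
ft_force: [0.5, 0.0, 0.0]
grip_width: 64.5
t: 22.65
tool_pos: [472.0, -245.6, 174.6]
eef_rot: [0.708, 0.0, 0.001, -0.707]
ft_force: [-1.2, 0.6, 5.8]
grip_width: 19.0
[ 471.98379585 -245.62462202  174.62005009] [[ 1.     0.001  0.001]
 [-0.001 -0.001  1.   ]
 [ 0.001 -1.    -0.001]]
```

View pics/s13.png

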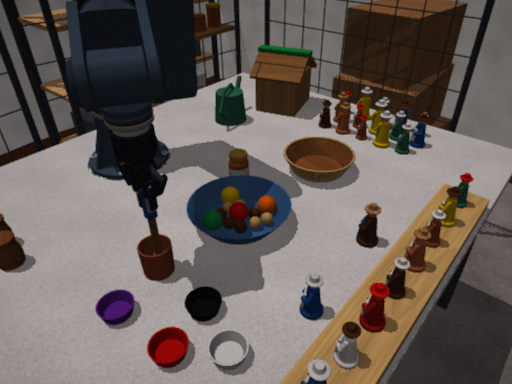

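View pics/w13.png

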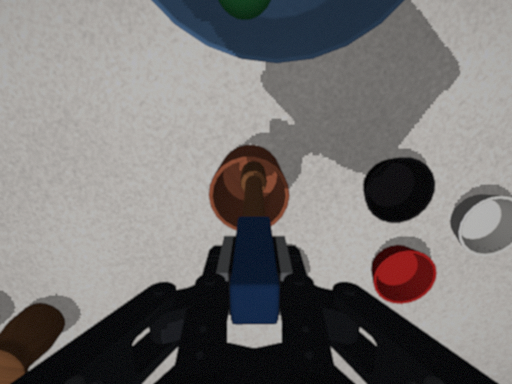

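The stick is gripped at the blue handle (255,270), with the foot still in the crock. I'll lift it straight up and look for a gap in the bowl.

```bash
python3 -m jog '[[[0,0,0,0,-0.01,0,0],[0,0,0,0,-0.02,0,0],[0,0,0,0,-0.03,0,0],[0,0,0,0,-0.03,0,0],[0,0,0,0,-0.015,0,0],[0,0,0,0,0,0,0]]]'
python3 - <<'E'
from h import *
s,p,R=state();print(p)
it,im=cam('top');cam('wrist','w14');i,ims=cam('scene')
a=cv2.resize(im[160:290,180:390],None,fx=3.8,fy=3.8,interpolation=cv2.INTER_CUBIC)
for r in (0,30,48,88):
  for t in np.arange(0,360,30 if r else 360):
    u,v=proj(it,[490.5+r*np.cos(np.radians(t)),-8.4+r*np.sin(np.radians(t)),6]); cv2.circle(a,(int((u-180+.4)*3.8),int((v-160+.4)*3.8)),2,(255,0,255),-1)
cv2.imwrite('pics/t14.png',a[:,:,::-1])
cv2.imwrite('pics/s14.png',ims[130:300,90:310][:,:,::-1].repeat(3,0).repeat(3,1))
E
```

```text
t: 23.25
tool_pos: [472.9, -246.0, 282.9]
eef_rot: [0.708, 0.002, 0.002, -0.706]
ft_force: [1.2, -0.6, -0.3]
grip_width: 19.0
[ 472.88900517 -246.01307718  282.90494928]
```

View pics/t14.png

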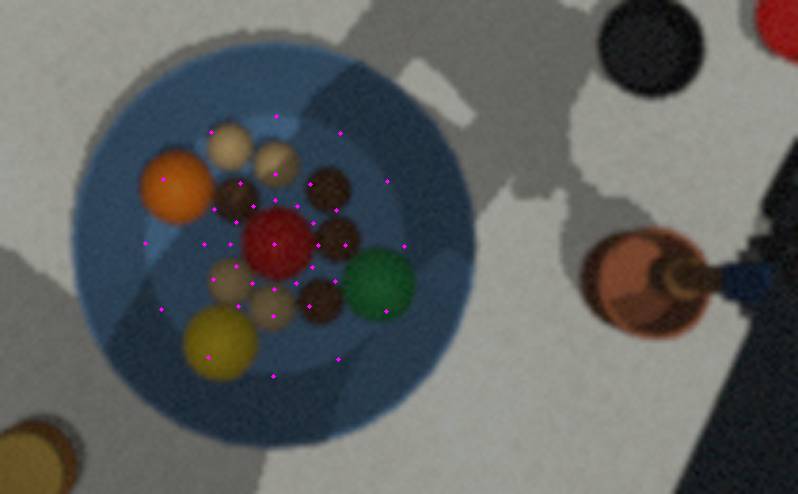

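View pics/s14.png

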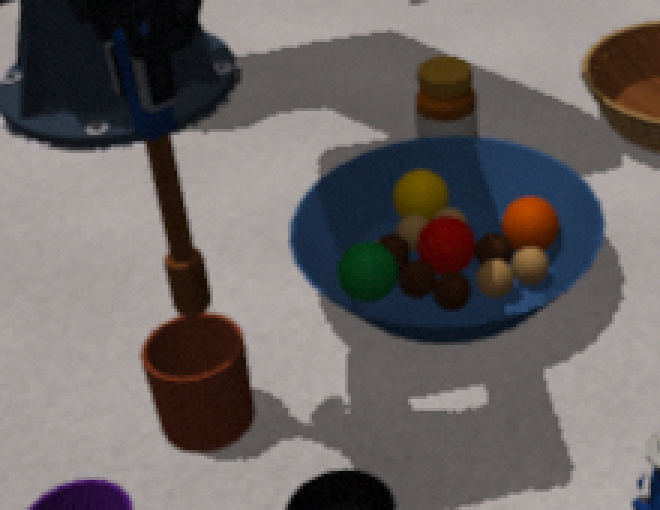

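The top view shows a gap at crop pixel (298,350), between yellow and the dark bead, which is world ≈ (420,-25). I'll check the stick's tilt in the grip before going in.

```bash
python3 - <<'E'
from h import *
i=viewer.camera_info('scene'); w=viewer.camera_info('wrist')
for z in (114,159,329): print(z,proj(i,[472,-245,z]),proj(w,[472,-245,z]))
E
```

```text
114 [153.95229111 230.4428856 ] [254.48833749 172.8998181 ]
159 [150.32614445 213.47728093] [254.50588786 185.15674236]
329 [134.19725284 138.01524796] [254.69167175 314.90550348]
```

View pics/w14.png

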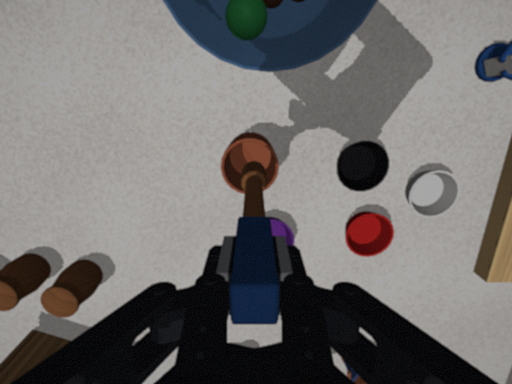

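The stick hangs vertical, with its foot at (253,177) as predicted. Carrying it over the bowl.

```bash
python3 -m jog '[[[0,0,0,-0.002,0,0.01,0],[0,0,0,-0.006,0,0.02,0],[0,0,0,-0.006,0,0.025,0],[0,0,0,-0.006,0,0.025,0],[0,0,0,-0.006,0,0.025,0],[0,0,0,-0.006,0,0.025,0],[0,0,0,-0.006,0,0.025,0],[0,0,0,-0.006,0,0.025,0],[0,0,0,-0.005,0,0.022,0],[0,0,0,-0.003,0,0.012,0],[0,0,0,0,0,0.005,0],[0,0,0,0,0,0,0]]]'
python3 -c "
from h import *
print(togo([420.5,-25,174]));cam('scene','s15')
i,im=cam('scene');cv2.imwrite('pics/s15.png',im[100:270,100:320][:,:,::-1].repeat(3,0).repeat(3,1))"
```

```text
t: 24.4
tool_pos: [419.4, -25.3, 277.7]
eef_rot: [-0.707, 0.0, 0.001, 0.707]
ft_force: [-0.0, -0.7, 0.2]
grip_width: 19.2
[  1.2 103.7   0.2]
```

View pics/s15.png

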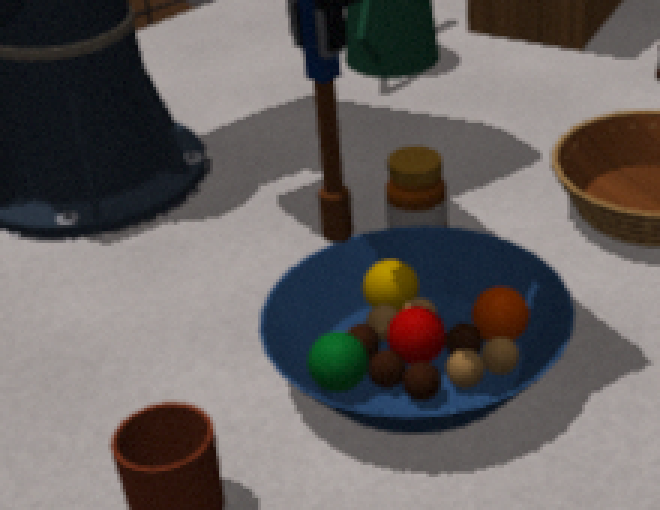

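```bash
python3 -m jog '[[[0,0,0,0.001,0.01,0,0],[0,0,0,0,0.02,0,0],[0,0,0,0,0.02,0,0],[0,0,0,0,0.02,0,0],[0,0,0,0,0.015,0,0],[0,0,0,0,0.01,0,0],[0,0,0,0,0.003,0,0],[0,0,0,0,0.002,0,0],[0,0,0,0,0,0,0]]]'
python3 -c "
from h import *
print(togo([420.5,-25,174]))
i,im=cam('scene');cv2.imwrite('pics/s16.png',im[100:270,100:320][:,:,::-1].repeat(3,0).repeat(3,1))"
```

```text
t: 25.25
tool_pos: [420.9, -26.6, 178.0]
eef_rot: [-0.707, 0.001, -0.0, 0.707]
ft_force: [0.0, 0.3, -0.8]
grip_width: 19.3
[-0.4  4.   1.6]
```

View pics/s16.png

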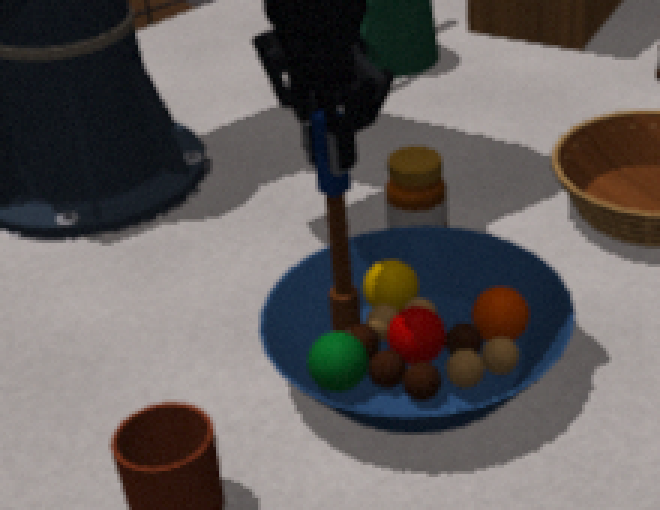

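The foot is just above the floor at crop (345,325), in the gap. Lowering the last few mm.

```bash
python3 -m jog '[[[0,0,0,0,0.002,0,0],[0,0,0,0,0.001,0,0],[0,0,0,0,0.001,0,0],[0,0,0,0,0,0,0]]]'
python3 -m jog '[[[0,0,0,0,0.001,0,0],[0,0,0,0,0,0,0],[0,0,0,0,0,0,0]]]'
```

```text
t: 25.63
tool_pos: [421.2, -26.3, 174.6]
eef_rot: [0.707, -0.0, 0.001, -0.707]
ft_force: [-0.1, 0.5, 1.4]
grip_width: 19.5
t: 25.88
tool_pos: [421.6, -26.3, 174.5]
eef_rot: [0.707, 0.0, 0.001, -0.707]
ft_force: [-2.5, -0.4, 16.3]
grip_width: 18.9
```

Floor contact at TCP z = 174.5 with 16 N. I'll ease back slightly and move in to r = 50 mm at the 180° point.

```bash
python3 -m jog '[[[0,0,0,0.004,-0.0005,0.004,0],[0,0,0,0.005,0,0.005,0],[0,0,0,0.005,0,0.005,0],[0,0,0,0.005,0,0.004,0],[0,0,0,0,0,0,0]]]'
python3 -c "
from h import *
s,p,R=state();print(p-np.array([490.5,-8.4,174.5]),s['ft_force'])
i,im=cam('scene');cv2.imwrite('pics/s17.png',im[100:270,100:320][:,:,::-1].repeat(3,0).repeat(3,1))"
```

```text
t: 26.3
tool_pos: [440.7, -8.0, 174.3]
eef_rot: [0.707, 0.0, 0.0, -0.707]
ft_force: [-0.9, -0.8, 6.5]
grip_width: 19.1
[-49.82895882   0.36555806  -0.22615479] [-0.93825917 -0.75395717  6.46571539]
```

View pics/s17.png

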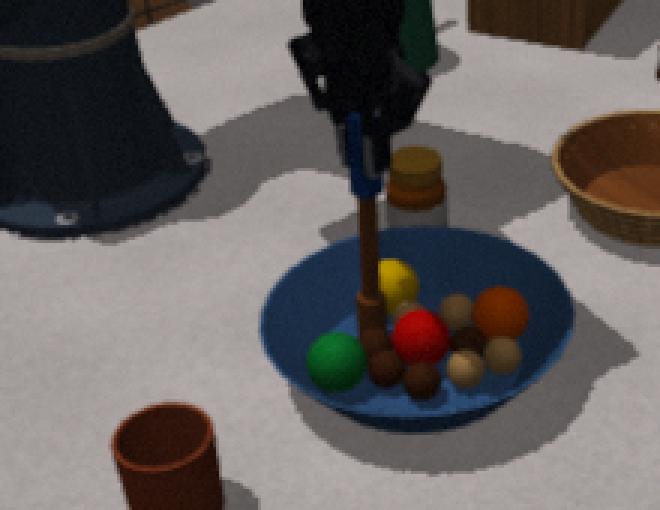

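On the circle at r = 50 mm with the foot down (6.5 N). First third, 180° to 300°.

```bash
python3 -m jog '[[[0,0,0,0.00076,0,-0.00868,0],[0,0,0,0.00226,0,-0.00842,0],[0,0,0,0.00368,0,-0.0079,0],[0,0,0,0.005,0,-0.00714,0],[0,0,0,0.00616,0,-0.00616,0],[0,0,0,0.00714,0,-0.005,0],[0,0,0,0.0079,0,-0.00368,0],[0,0,0,0.00842,0,-0.00226,0],[0,0,0,0.00868,0,-0.00076,0],[0,0,0,0.00868,0,0.00076,0],[0,0,0,0.00842,0,0.00226,0],[0,0,0,0.0079,0,0.00368,0]]]'
python3 -c "
from h import *
i,im=cam('scene');cv2.imwrite('pics/s18.png',im[100:270,100:320][:,:,::-1].repeat(3,0).repeat(3,1))"
```

```text
t: 27.35
tool_pos: [514.8, -51.8, 173.9]
eef_rot: [0.707, -0.001, -0.0, -0.707]
ft_force: [-3.4, -1.9, 4.1]
grip_width: 18.7
```

View pics/s18.png

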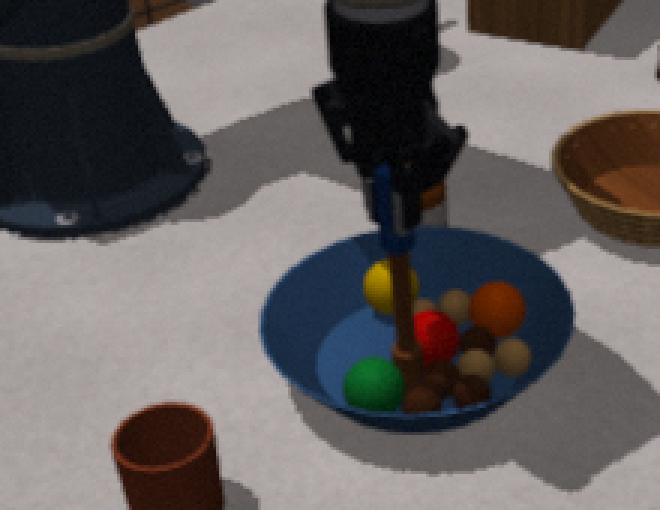

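Tracking is good: beads and green are being pushed, nothing is climbing, and lateral force is about 4 N. Second third.

```bash
python3 -m jog '[[[0,0,0,0.00714,0,0.005,0],[0,0,0,0.00616,0,0.00616,0],[0,0,0,0.005,0,0.00714,0],[0,0,0,0.00368,0,0.0079,0],[0,0,0,0.00226,0,0.00842,0],[0,0,0,0.00076,0,0.00868,0],[0,0,0,-0.00076,0,0.00868,0],[0,0,0,-0.00226,0,0.00842,0],[0,0,0,-0.00368,0,0.0079,0],[0,0,0,-0.005,0,0.00714,0],[0,0,0,-0.00616,0,0.00616,0],[0,0,0,-0.00714,0,0.005,0]]]'
python3 -c "
from h import *
i,im=cam('scene');cv2.imwrite('pics/s19.png',im[100:270,100:320][:,:,::-1].repeat(3,0).repeat(3,1))"
```

```text
t: 28.4
tool_pos: [514.3, 35.5, 173.8]
eef_rot: [0.707, -0.0, 0.0, -0.707]
ft_force: [-0.4, -1.3, 1.8]
grip_width: 19.2
```

View pics/s19.png

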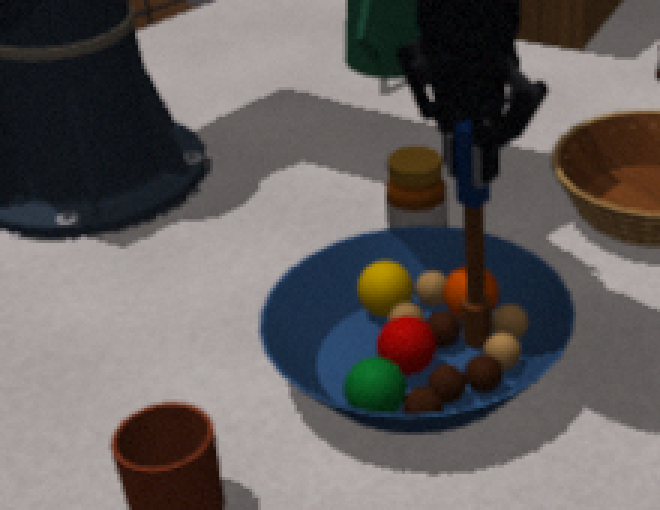

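Vertical force has dropped to 1.8 N, so I'll add 0.5 mm of press in the last third.

```bash
python3 -m jog '[[[0,0,0,-0.0079,0.0005,0.00368,0],[0,0,0,-0.00842,0,0.00226,0],[0,0,0,-0.00868,0,0.00076,0],[0,0,0,-0.00868,0,-0.00076,0],[0,0,0,-0.00842,0,-0.00226,0],[0,0,0,-0.0079,0,-0.00368,0],[0,0,0,-0.00714,0,-0.005,0],[0,0,0,-0.00616,0,-0.00616,0],[0,0,0,-0.005,0,-0.00714,0],[0,0,0,-0.00368,0,-0.0079,0],[0,0,0,-0.00226,0,-0.00842,0],[0,0,0,-0.00076,0,-0.00868,0]]]'
python3 -c "
from h import *
i,im=cam('scene');cv2.imwrite('pics/s20.png',im[100:270,100:320][:,:,::-1].repeat(3,0).repeat(3,1))"
```

```text
t: 29.45
tool_pos: [442.5, -8.1, 174.7]
eef_rot: [-0.706, -0.002, -0.004, 0.708]
ft_force: [12.0, 4.6, 4.1]
grip_width: 19.2
```

View pics/s20.png

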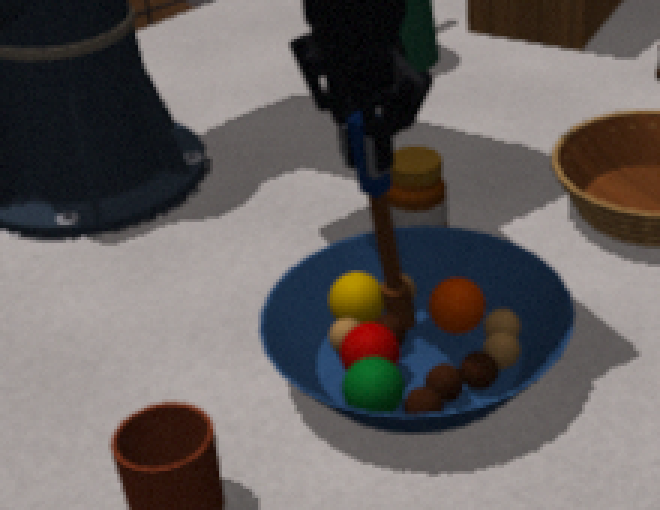

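The stick has tilted in the grip: the foot lags, jammed against yellow and beads, with a lateral force of about 13 N. Checking the wrist view.

```bash
python3 - <<'E'
from h import *
i,im=cam('wrist','w20'); 
s,p,R=state()
for z in (6,51,151,185): print(z,proj(i,[p[0],p[1],z]))
E
```

```text
6 [252.39048781 171.55483189]
51 [252.57122215 183.35622916]
151 [253.27281735 229.16824007]
185 [253.71095706 257.77741711]
```

View pics/w20.png

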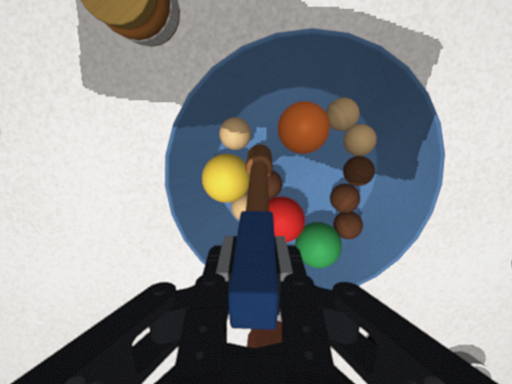

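```bash
python3 - <<'E'
from h import *
i=viewer.camera_info('scene')
print(plane(i,100+393/3,100+290/3,51),plane(i,100+378/3,100+193/3,151))
E
```

```text
[451.6104659    3.96701112  51.        ] [448.58524559  -3.22989198 151.        ]
```

Tilt is about 4° in y, with the foot near (453,7). At r = 50 a ball can't pass between the foot and the wall, so the balls jam. I'll raise the grip to 120 N, tighten to r ≈ 42 (half of 88 is 44), and tilt the tool back by 0.07 rad to straighten the stick.

```bash
python3 -m jog '[[[0,0,0,0.003,0,0,0],[0,0,0,0.003,0,0,0],[-0.02,0,0,0,0,0,0],[-0.02,0,0,0,0,0,0],[-0.03,0,0,0,0,0,0],[0,0,0,0,0,0,0]]]' 120
python3 - <<'E'
from h import *
s,p,R=state();print(p,R.round(3),s['ft_force'])
i,im=cam('scene');cv2.imwrite('pics/s21.png',im[100:270,100:320][:,:,::-1].repeat(3,0).repeat(3,1))
cam('wrist','w21')
E
```

```text
t: 30.05
tool_pos: [446.8, -7.8, 173.7]
eef_rot: [0.732, 0.001, 0.002, -0.682]
ft_force: [5.8, 0.8, 1.9]
grip_width: 18.8
[446.79928024  -7.77023178 173.67105131] [[ 1.     0.003  0.002]
 [-0.001 -0.07   0.998]
 [ 0.004 -0.998 -0.07 ]] [5.75416951 0.80685193 1.89979388]
```

View pics/s21.png

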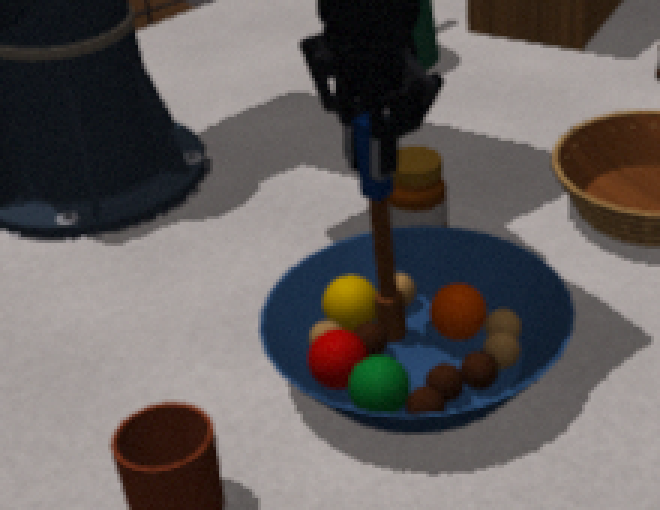

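View pics/w21.png

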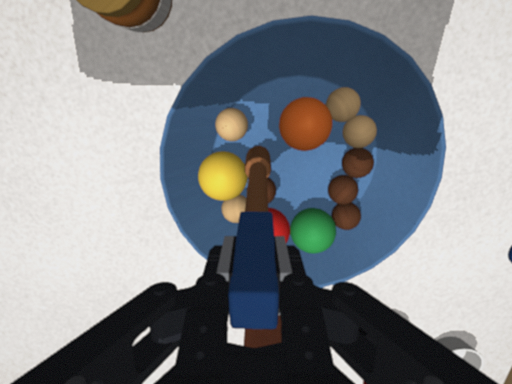

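```bash
python3 - <<'E'
from h import *
i=viewer.camera_info('scene')
print(plane(i,100+391/3,100+300/3,51),plane(i,100+377/3,100+196/3,151),plane(i,100+395/3,100+335/3,6))
E
```

```text
[460.25196591  -7.609033    51.        ] [451.18585471  -7.07276555 151.        ] [ 4.55018251e+02 -3.32548991e-01  6.00000000e+00]
```

The stick is upright again. Circle 2 at r ≈ 44, compensating for the tool tilt with tool y = −0.07·dY.

```bash
python3 -m jog '[[[0,0,0,0.00067,0.0008,-0.00764,0],[0,0,0,0.00199,0.00052,-0.00741,0],[0,0,0,0.00324,0.00049,-0.00695,0],[0,0,0,0.0044,0.00044,-0.00628,0],[0,0,0,0.00542,0.00038,-0.00542,0],[0,0,0,0.00628,0.00031,-0.0044,0],[0,0,0,0.00695,0.00023,-0.00324,0],[0,0,0,0.00741,0.00014,-0.00199,0],[0,0,0,0.00764,0.00005,-0.00067,0],[0,0,0,0.00764,-0.00005,0.00067,0],[0,0,0,0.00741,-0.00014,0.00199,0],[0,0,0,0.00695,-0.00023,0.00324,0]]]'
python3 -c "
from h import *
i,im=cam('scene');cv2.imwrite('pics/s22.png',im[100:270,100:320][:,:,::-1].repeat(3,0).repeat(3,1))"
```

```text
t: 31.15
tool_pos: [510.2, -46.8, 173.0]
eef_rot: [0.731, -0.002, -0.001, -0.682]
ft_force: [-5.8, -2.5, 12.2]
grip_width: 18.7
```

View pics/s22.png

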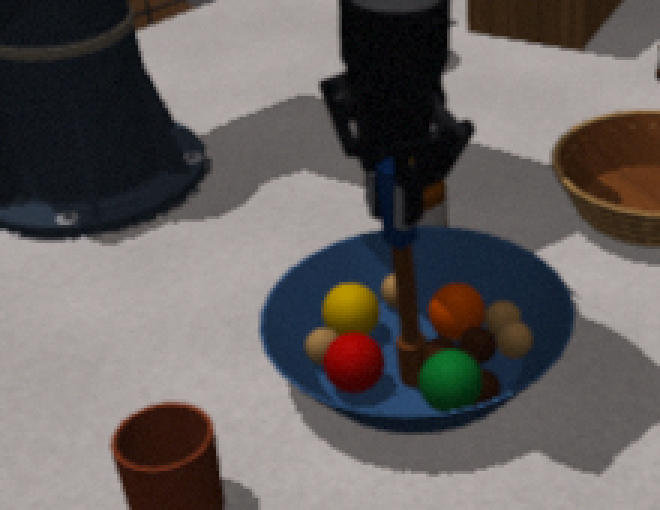

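```bash
python3 -m jog '[[[0,0,0,0.00628,-0.0003,0.0044,0],[0,0,0,0.00542,-0.00038,0.00542,0],[0,0,0,0.0044,-0.00044,0.00628,0],[0,0,0,0.00324,-0.00049,0.00695,0],[0,0,0,0.00199,-0.00052,0.00741,0],[0,0,0,0.00067,-0.00053,0.00764,0],[0,0,0,-0.00067,-0.00053,0.00764,0],[0,0,0,-0.00199,-0.00052,0.00741,0],[0,0,0,-0.00324,-0.00049,0.00695,0],[0,0,0,-0.0044,-0.00044,0.00628,0],[0,0,0,-0.00542,-0.00038,0.00542,0],[0,0,0,-0.00628,-0.00031,0.0044,0]]]'
python3 -c "
from h import *
i,im=cam('scene');cv2.imwrite('pics/s23.png',im[100:270,100:320][:,:,::-1].repeat(3,0).repeat(3,1))"
```

```text
t: 32.2
tool_pos: [511.5, 30.0, 173.1]
eef_rot: [0.731, -0.0, 0.0, -0.682]
ft_force: [3.6, -1.0, 4.3]
grip_width: 18.5
```

View pics/s23.png

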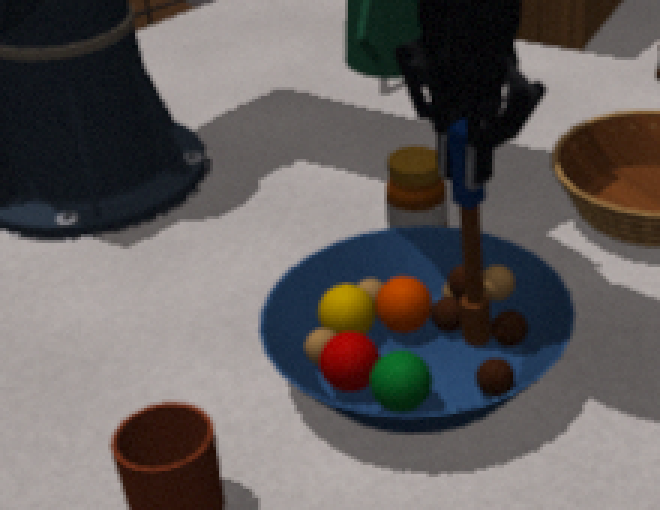

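```bash
python3 -m jog '[[[0,0,0,-0.00695,-0.00023,0.00324,0],[0,0,0,-0.00741,-0.00014,0.00199,0],[0,0,0,-0.00764,-0.00005,0.00067,0],[0,0,0,-0.00764,0.00005,-0.00067,0],[0,0,0,-0.00741,0.00014,-0.00199,0],[0,0,0,-0.00695,0.00023,-0.00324,0],[0,0,0,-0.00628,0.00031,-0.0044,0],[0,0,0,-0.00542,0.00038,-0.00542,0],[0,0,0,-0.0044,0.00044,-0.00628,0],[0,0,0,-0.00324,0.00049,-0.00695,0],[0,0,0,-0.00199,0.00052,-0.00741,0],[0,0,0,-0.00067,0.00053,-0.00764,0]]]'
python3 -c "
from h import *
i,im=cam('scene');cv2.imwrite('pics/s24.png',im[100:270,100:320][:,:,::-1].repeat(3,0).repeat(3,1))"
```

```text
t: 33.25
tool_pos: [445.1, -8.6, 173.0]
eef_rot: [0.731, -0.001, 0.0, -0.682]
ft_force: [0.2, 4.2, 6.8]
grip_width: 18.9
```

View pics/s24.png

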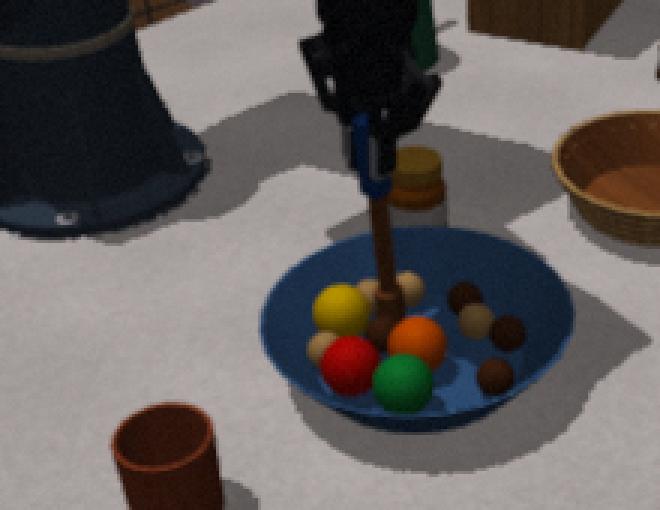

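Foot is upright and on the floor (force 7 N). Two circles done and mixing well; next is circle 3.

```bash
python3 -m jog '[[[0,0,0,0.00067,0.00053,-0.00764,0],[0,0,0,0.00199,0.00052,-0.00741,0],[0,0,0,0.00324,0.00049,-0.00695,0],[0,0,0,0.0044,0.00044,-0.00628,0],[0,0,0,0.00542,0.00038,-0.00542,0],[0,0,0,0.00628,0.00031,-0.0044,0],[0,0,0,0.00695,0.00023,-0.00324,0],[0,0,0,0.00741,0.00014,-0.00199,0],[0,0,0,0.00764,0.00005,-0.00067,0],[0,0,0,0.00764,-0.00005,0.00067,0],[0,0,0,0.00741,-0.00014,0.00199,0],[0,0,0,0.00695,-0.00023,0.00324,0]]]'
python3 -c "
from h import *
i,im=cam('scene');cv2.imwrite('pics/s25.png',im[100:270,100:320][:,:,::-1].repeat(3,0).repeat(3,1))"
```

```text
t: 34.3
tool_pos: [510.1, -47.8, 172.8]
eef_rot: [0.732, -0.002, -0.002, -0.681]
ft_force: [-5.6, -3.6, 11.9]
grip_width: 18.8
```

View pics/s25.png

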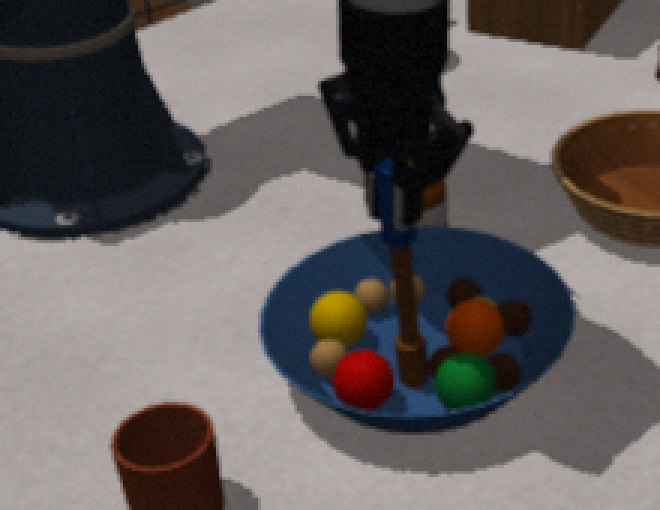

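```bash
python3 -m jog '[[[0,0,0,0.00628,-0.0003,0.0044,0],[0,0,0,0.00542,-0.00038,0.00542,0],[0,0,0,0.0044,-0.00044,0.00628,0],[0,0,0,0.00324,-0.00049,0.00695,0],[0,0,0,0.00199,-0.00052,0.00741,0],[0,0,0,0.00067,-0.00053,0.00764,0],[0,0,0,-0.00067,-0.00053,0.00764,0],[0,0,0,-0.00199,-0.00052,0.00741,0],[0,0,0,-0.00324,-0.00049,0.00695,0],[0,0,0,-0.0044,-0.00044,0.00628,0],[0,0,0,-0.00542,-0.00038,0.00542,0],[0,0,0,-0.00628,-0.00031,0.0044,0]]]'
python3 -m jog '[[[0,0,0,-0.00695,-0.00023,0.00324,0],[0,0,0,-0.00741,-0.00014,0.00199,0],[0,0,0,-0.00764,-0.00005,0.00067,0],[0,0,0,-0.00764,0.00005,-0.00067,0],[0,0,0,-0.00741,0.00014,-0.00199,0],[0,0,0,-0.00695,0.00023,-0.00324,0],[0,0,0,-0.00628,0.00031,-0.0044,0],[0,0,0,-0.00542,0.00038,-0.00542,0],[0,0,0,-0.0044,0.00044,-0.00628,0],[0,0,0,-0.00324,0.00049,-0.00695,0],[0,0,0,-0.00199,0.00052,-0.00741,0],[0,0,0,-0.00067,0.00053,-0.00764,0]]]'
python3 -c "
from h import *
i,im=cam('scene');cv2.imwrite('pics/s26.png',im[100:270,100:320][:,:,::-1].repeat(3,0).repeat(3,1))"
```

```text
t: 35.35
tool_pos: [511.6, 28.9, 172.9]
eef_rot: [0.732, -0.0, 0.0, -0.681]
ft_force: [1.6, -4.1, 5.6]
grip_width: 18.5
t: 36.35
tool_pos: [445.3, -8.9, 172.9]
eef_rot: [0.731, -0.001, 0.0, -0.682]
ft_force: [0.2, 3.4, 4.7]
grip_width: 18.6
```

View pics/s26.png

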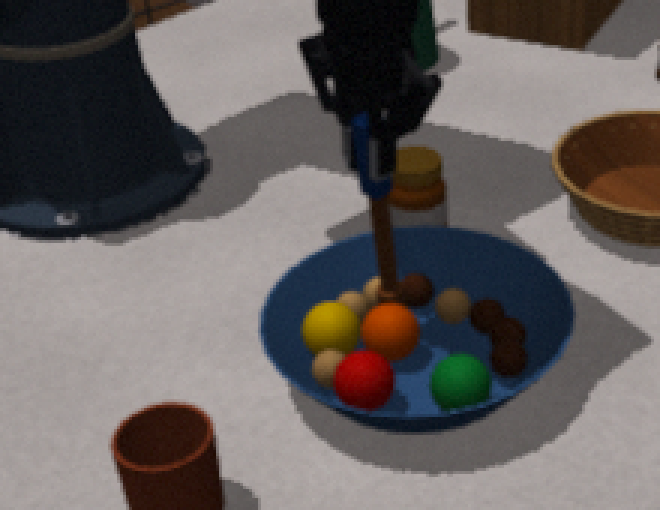

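Circle 3 is done and nothing has escaped. Circle 4.

```bash
python3 -m jog '[[[0,0,0,0.00067,0.00053,-0.00764,0],[0,0,0,0.00199,0.00052,-0.00741,0],[0,0,0,0.00324,0.00049,-0.00695,0],[0,0,0,0.0044,0.00044,-0.00628,0],[0,0,0,0.00542,0.00038,-0.00542,0],[0,0,0,0.00628,0.00031,-0.0044,0],[0,0,0,0.00695,0.00023,-0.00324,0],[0,0,0,0.00741,0.00014,-0.00199,0],[0,0,0,0.00764,0.00005,-0.00067,0],[0,0,0,0.00764,-0.00005,0.00067,0],[0,0,0,0.00741,-0.00014,0.00199,0],[0,0,0,0.00695,-0.00023,0.00324,0]]]'
python3 -c "
from h import *
i,im=cam('scene');cv2.imwrite('pics/s27.png',im[100:270,100:320][:,:,::-1].repeat(3,0).repeat(3,1))"
```

```text
t: 37.4
tool_pos: [511.1, -47.8, 172.9]
eef_rot: [0.732, -0.002, -0.001, -0.681]
ft_force: [-3.4, -2.9, 9.5]
grip_width: 18.6
```

View pics/s27.png

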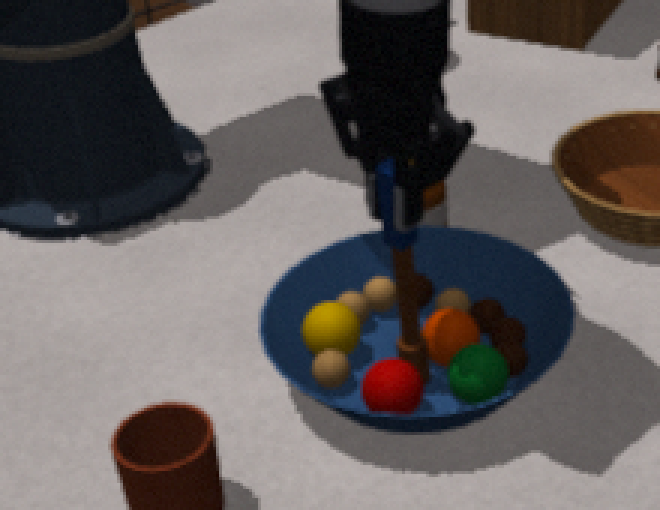

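```bash
python3 -m jog '[[[0,0,0,0.00628,-0.0003,0.0044,0],[0,0,0,0.00542,-0.00038,0.00542,0],[0,0,0,0.0044,-0.00044,0.00628,0],[0,0,0,0.00324,-0.00049,0.00695,0],[0,0,0,0.00199,-0.00052,0.00741,0],[0,0,0,0.00067,-0.00053,0.00764,0],[0,0,0,-0.00067,-0.00053,0.00764,0],[0,0,0,-0.00199,-0.00052,0.00741,0],[0,0,0,-0.00324,-0.00049,0.00695,0],[0,0,0,-0.0044,-0.00044,0.00628,0],[0,0,0,-0.00542,-0.00038,0.00542,0],[0,0,0,-0.00628,-0.00031,0.0044,0]]]'
python3 -m jog '[[[0,0,0,-0.00695,-0.00023,0.00324,0],[0,0,0,-0.00741,-0.00014,0.00199,0],[0,0,0,-0.00764,-0.00005,0.00067,0],[0,0,0,-0.00764,0.00005,-0.00067,0],[0,0,0,-0.00741,0.00014,-0.00199,0],[0,0,0,-0.00695,0.00023,-0.00324,0],[0,0,0,-0.00628,0.00031,-0.0044,0],[0,0,0,-0.00542,0.00038,-0.00542,0],[0,0,0,-0.0044,0.00044,-0.00628,0],[0,0,0,-0.00324,0.00049,-0.00695,0],[0,0,0,-0.00199,0.00052,-0.00741,0],[0,0,0,-0.00067,0.00053,-0.00764,0]]]'
python3 -c "
from h import *
i,im=cam('scene');cv2.imwrite('pics/s28.png',im[100:270,100:320][:,:,::-1].repeat(3,0).repeat(3,1))"
```

```text
t: 38.45
tool_pos: [511.3, 30.2, 172.8]
eef_rot: [0.731, -0.0, 0.0, -0.682]
ft_force: [-0.1, -1.9, 2.8]
grip_width: 18.4
t: 39.45
tool_pos: [445.5, -9.1, 172.9]
eef_rot: [0.731, -0.001, 0.0, -0.682]
ft_force: [0.2, 0.0, -0.6]
grip_width: 18.7
```

View pics/s28.png

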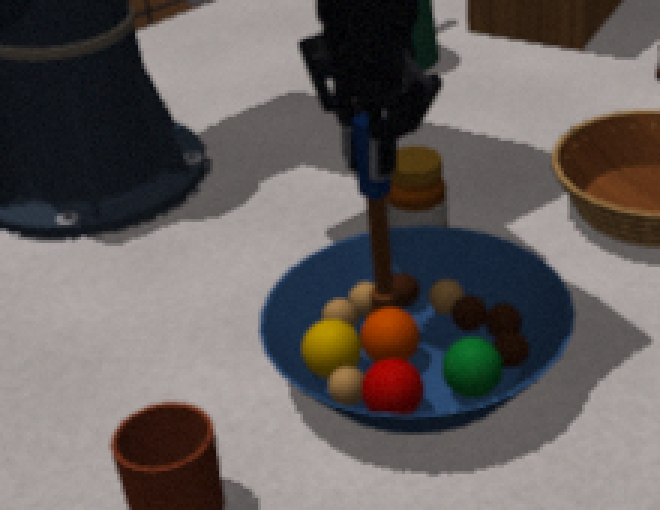

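Four circles are done. Contact has gone light (−0.6 N), so I'll press 0.7 mm more and add more circles for margin.

```bash
python3 -m jog '[[[0,0,0,0.00067,0.0012,-0.00764,0],[0,0,0,0.00199,0.00052,-0.00741,0],[0,0,0,0.00324,0.00049,-0.00695,0],[0,0,0,0.0044,0.00044,-0.00628,0],[0,0,0,0.00542,0.00038,-0.00542,0],[0,0,0,0.00628,0.00031,-0.0044,0],[0,0,0,0.00695,0.00023,-0.00324,0],[0,0,0,0.00741,0.00014,-0.00199,0],[0,0,0,0.00764,0.00005,-0.00067,0],[0,0,0,0.00764,-0.00005,0.00067,0],[0,0,0,0.00741,-0.00014,0.00199,0],[0,0,0,0.00695,-0.00023,0.00324,0]]]'
python3 -m jog '[[[0,0,0,0.00628,-0.0003,0.0044,0],[0,0,0,0.00542,-0.00038,0.00542,0],[0,0,0,0.0044,-0.00044,0.00628,0],[0,0,0,0.00324,-0.00049,0.00695,0],[0,0,0,0.00199,-0.00052,0.00741,0],[0,0,0,0.00067,-0.00053,0.00764,0],[0,0,0,-0.00067,-0.00053,0.00764,0],[0,0,0,-0.00199,-0.00052,0.00741,0],[0,0,0,-0.00324,-0.00049,0.00695,0],[0,0,0,-0.0044,-0.00044,0.00628,0],[0,0,0,-0.00542,-0.00038,0.00542,0],[0,0,0,-0.00628,-0.00031,0.0044,0]]]'
python3 -c "
from h import *
i,im=cam('scene');cv2.imwrite('pics/s29.png',im[100:270,100:320][:,:,::-1].repeat(3,0).repeat(3,1))"
```

```text
t: 40.5
tool_pos: [512.1, -47.4, 172.7]
eef_rot: [0.732, -0.001, -0.0, -0.682]
ft_force: [-3.8, -1.8, 8.2]
grip_width: 18.7
t: 41.5
tool_pos: [512.3, 30.0, 172.5]
eef_rot: [0.731, 0.0, 0.001, -0.682]
ft_force: [1.9, -1.0, 2.8]
grip_width: 18.3
```

View pics/s29.png

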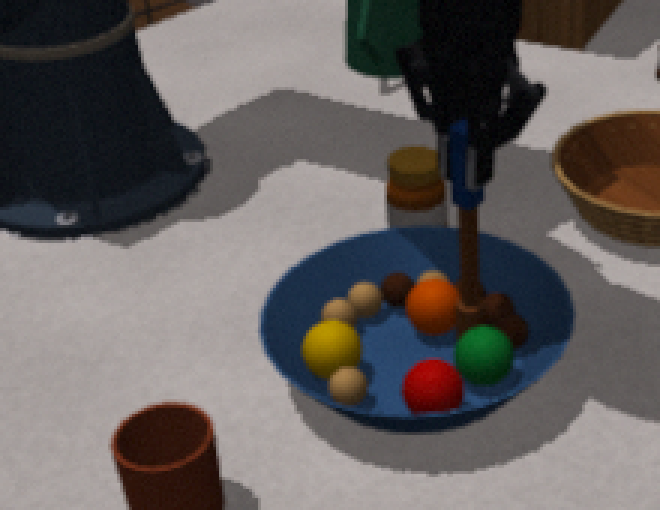

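```bash
python3 -m jog '[[[0,0,0,-0.00695,-0.00023,0.00324,0],[0,0,0,-0.00741,-0.00014,0.00199,0],[0,0,0,-0.00764,-0.00005,0.00067,0],[0,0,0,-0.00764,0.00005,-0.00067,0],[0,0,0,-0.00741,0.00014,-0.00199,0],[0,0,0,-0.00695,0.00023,-0.00324,0],[0,0,0,-0.00628,0.00031,-0.0044,0],[0,0,0,-0.00542,0.00038,-0.00542,0],[0,0,0,-0.0044,0.00044,-0.00628,0],[0,0,0,-0.00324,0.00049,-0.00695,0],[0,0,0,-0.00199,0.00052,-0.00741,0],[0,0,0,-0.00067,0.00053,-0.00764,0]]]'
python3 -m jog '[[[0,0,0,0.00067,0.0008,-0.00764,0],[0,0,0,0.00199,0.00052,-0.00741,0],[0,0,0,0.00324,0.00049,-0.00695,0],[0,0,0,0.0044,0.00044,-0.00628,0],[0,0,0,0.00542,0.00038,-0.00542,0],[0,0,0,0.00628,0.00031,-0.0044,0],[0,0,0,0.00695,0.00023,-0.00324,0],[0,0,0,0.00741,0.00014,-0.00199,0],[0,0,0,0.00764,0.00005,-0.00067,0],[0,0,0,0.00764,-0.00005,0.00067,0],[0,0,0,0.00741,-0.00014,0.00199,0],[0,0,0,0.00695,-0.00023,0.00324,0]]]'
python3 -c "
from h import *
i,im=cam('scene');cv2.imwrite('pics/s30.png',im[100:270,100:320][:,:,::-1].repeat(3,0).repeat(3,1))"
```

```text
t: 42.55
tool_pos: [445.2, -8.3, 172.6]
eef_rot: [0.731, -0.001, 0.001, -0.683]
ft_force: [0.5, 5.0, 8.8]
grip_width: 18.9
t: 43.55
tool_pos: [510.4, -47.5, 172.2]
eef_rot: [0.732, -0.002, -0.001, -0.682]
ft_force: [-5.5, -2.9, 13.9]
grip_width: 18.3
```

View pics/s30.png

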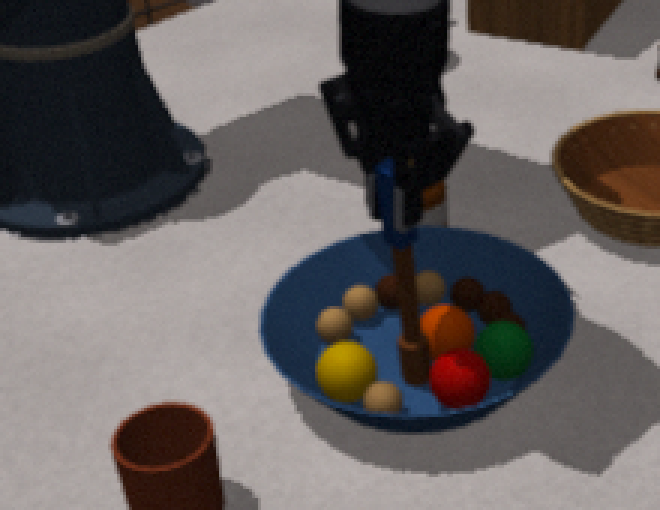

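```bash
python3 -c "
from h import *
i=viewer.camera_info('scene');X=plane(i,100+415/3,100+374/3,6);print(X,np.hypot(X[0]-490.5,X[1]+8.4))"
python3 -m jog '[[[0,0,0,0.00628,-0.0003,0.0044,0],[0,0,0,0.00542,-0.00038,0.00542,0],[0,0,0,0.0044,-0.00044,0.00628,0],[0,0,0,0.00324,-0.00049,0.00695,0],[0,0,0,0.00199,-0.00052,0.00741,0],[0,0,0,0.00067,-0.00053,0.00764,0],[0,0,0,-0.00067,-0.00053,0.00764,0],[0,0,0,-0.00199,-0.00052,0.00741,0],[0,0,0,-0.00324,-0.00049,0.00695,0],[0,0,0,-0.0044,-0.00044,0.00628,0],[0,0,0,-0.00542,-0.00038,0.00542,0],[0,0,0,-0.00628,-0.00031,0.0044,0]]]'
python3 -m jog '[[[0,0,0,-0.00695,-0.00023,0.00324,0],[0,0,0,-0.00741,-0.00014,0.00199,0],[0,0,0,-0.00764,-0.00005,0.00067,0],[0,0,0,-0.00764,0.00005,-0.00067,0],[0,0,0,-0.00741,0.00014,-0.00199,0],[0,0,0,-0.00695,0.00023,-0.00324,0],[0,0,0,-0.00628,0.00031,-0.0044,0],[0,0,0,-0.00542,0.00038,-0.00542,0],[0,0,0,-0.0044,0.00044,-0.00628,0],[0,0,0,-0.00324,0.00049,-0.00695,0],[0,0,0,-0.00199,0.00052,-0.00741,0],[0,0,0,-0.00067,0.00053,-0.00764,0]]]'
python3 -c "
from h import *
cam('wrist','w31')
i,im=cam('scene');cv2.imwrite('pics/s31.png',im[100:270,100:320][:,:,::-1].repeat(3,0).repeat(3,1))"
```

```text
[504.53439713 -28.16209209   6.        ] 24.238493905644965
t: 44.6
tool_pos: [511.6, 29.1, 172.2]
eef_rot: [0.732, -0.0, 0.0, -0.682]
ft_force: [2.3, -1.2, 5.1]
grip_width: 18.4
t: 45.6
tool_pos: [444.7, -7.9, 172.1]
eef_rot: [0.731, -0.001, 0.0, -0.683]
ft_force: [-0.0, 7.2, 9.8]
grip_width: 18.6
```

View pics/s31.png

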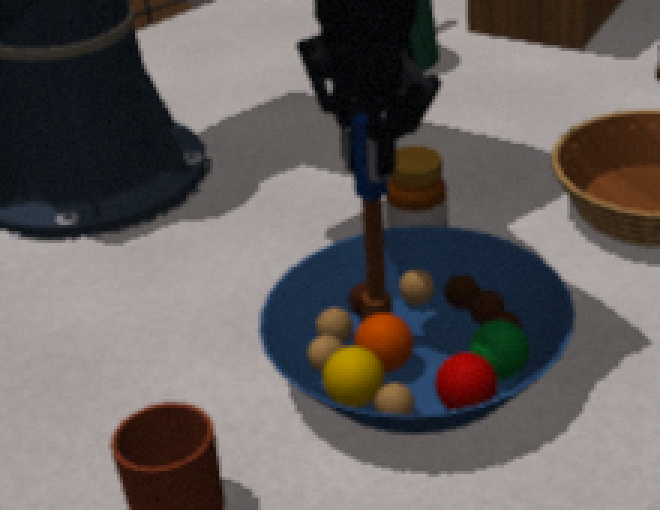

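View pics/w31.png

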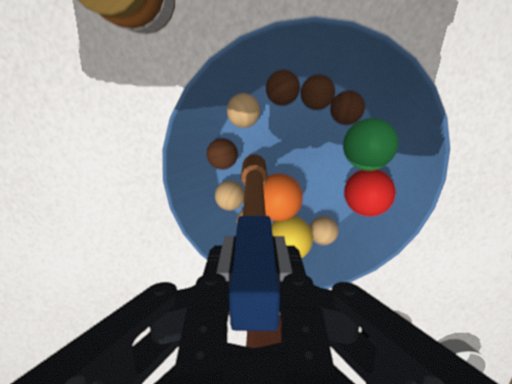

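Checking the foot's actual circle from its visible top edge (z ≈ 51) in these frames.

```bash
python3 - <<'E'
from h import *
i=viewer.camera_info('scene')
for n,(u,v),(hu,hv) in [('s18',(405,352),(395,247)),('s19',(476,308),(473,205)),('s22',(409,345),(399,243)),('s23',(475,302),(468,203)),('s24',(388,297),(375,193)),('s25',(410,345),(398,243)),('s27',(412,348),(400,243)),('s29',(472,303),(466,204)),('s30',(413,343),(399,243)),('s31',(376,298),(371,195))]:
    X=plane(i,100+u/3,100+v/3,51)-[490.5,-8.4,0]; Y=plane(i,100+hu/3,100+hv/3,150)-[490.5,-8.4,0]
    F=X+(X-Y)*45/99
    print(n,X[:2].round(0),Y[:2].round(0),'foot',F[:2].round(0),np.hypot(*F[:2]).round(0))
E
```

```text
s18 [ 27. -43.] [ 21. -42.] foot [ 29. -43.] 52.0
s19 [33. 38.] [28. 41.] foot [35. 37.] 51.0
s22 [ 23. -34.] [ 20. -36.] foot [ 25. -34.] 42.0
s23 [27. 44.] [23. 41.] foot [28. 45.] 54.0
s24 [-35.   2.] [-45.   5.] foot [-31.   1.] 31.0
s25 [ 24. -34.] [ 19. -36.] foot [ 26. -33.] 42.0
s27 [ 28. -36.] [ 21. -35.] foot [ 31. -36.] 47.0
s29 [26. 41.] [23. 39.] foot [27. 43.] 50.0
s30 [ 24. -30.] [ 20. -36.] foot [ 26. -28.] 38.0
s31 [-42.  -5.] [-45.   0.] foot [-41.  -8.] 41.0
```

Foot radii over the circles were about 31 to 54 mm, mostly around 45, always around the middle, with six circles done. Lifting the stick straight up.

```bash
python3 -m jog '[[[0,0,0,0,-0.01,-0.0007,0],[0,0,0,0,-0.02,-0.0014,0],[0,0,0,0,-0.025,-0.0018,0],[0,0,0,0,-0.025,-0.0018,0],[0,0,0,0,-0.02,-0.0014,0],[0,0,0,0,-0.01,-0.0007,0],[0,0,0,0,0,0,0]]]'
python3 - <<'E'
from h import *
print(togo([470,-244,285]))
cam('wrist','w32')
i,im=cam('scene');cv2.imwrite('pics/s32.png',im[80:250,100:320][:,:,::-1].repeat(3,0).repeat(3,1))
E
```

```text
t: 46.28
tool_pos: [445.9, -8.5, 283.8]
eef_rot: [0.731, 0.0, 0.001, -0.682]
ft_force: [0.6, -0.4, -0.2]
grip_width: 18.8
[  24.4   15.4 -234.9]
```

View pics/s32.png

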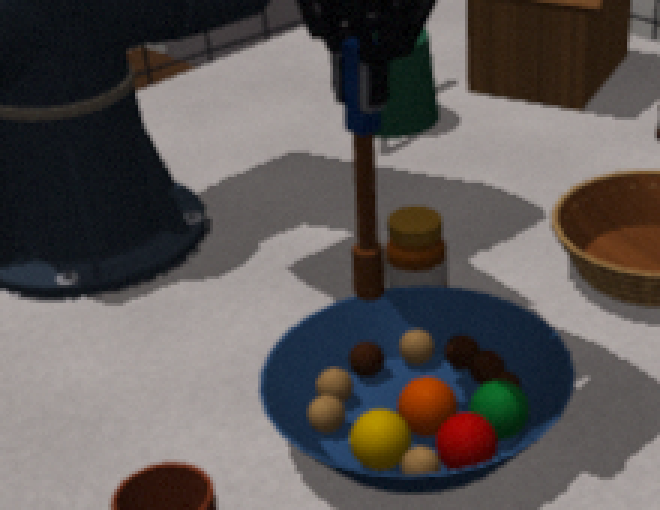

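View pics/w32.png

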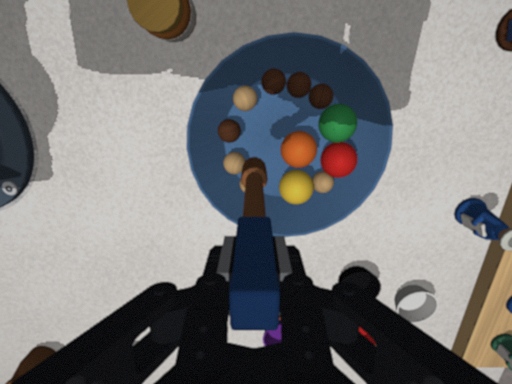

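The bowl holds all 8 beads and 4 balls. The stick hangs vertical with its foot at crop (369,290). Carrying it to the crock.

```bash
python3 -m jog '[[[0,0,0,0.001,0.0007,-0.01,0],[0,0,0,0.002,0.0014,-0.02,0],[0,0,0,0.003,0.0018,-0.026,0],[0,0,0,0.003,0.0018,-0.026,0],[0,0,0,0.003,0.0018,-0.026,0],[0,0,0,0.003,0.0018,-0.026,0],[0,0,0,0.003,0.0018,-0.026,0],[0,0,0,0.003,0.0018,-0.026,0],[0,0,0,0.002,0.0015,-0.022,0],[0,0,0,0.001,0.001,-0.015,0],[0,0,0,0,0.0006,-0.009,0],[0,0,0,0,0,-0.002,0]]]'
python3 - <<'E'
from h import *
s,p,R=state();print(p,togo([471,-244,175]))
w,im=cam('wrist','w33')
i,ims=cam('scene');cv2.imwrite('pics/s33.png',ims[100:300,60:260][:,:,::-1].repeat(3,0).repeat(3,1))
it,imt=cam('top');cv2.imwrite('pics/t33.png',cv2.resize(imt[190:270,300:420],None,fx=5,fy=5,interpolation=cv2.INTER_CUBIC)[:,:,::-1])
E
```

```text
t: 47.38
tool_pos: [469.0, -244.4, 281.4]
eef_rot: [0.731, -0.002, 0.0, -0.682]
ft_force: [-0.5, 0.0, -1.4]
grip_width: 18.6
[ 468.99625332 -244.36162499  281.39759427] [  2.2 106.1   7.7]
```

View pics/s33.png

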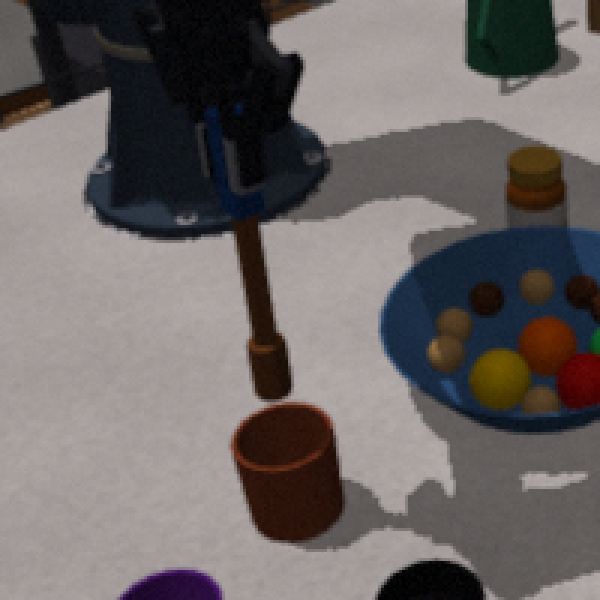

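View pics/w33.png

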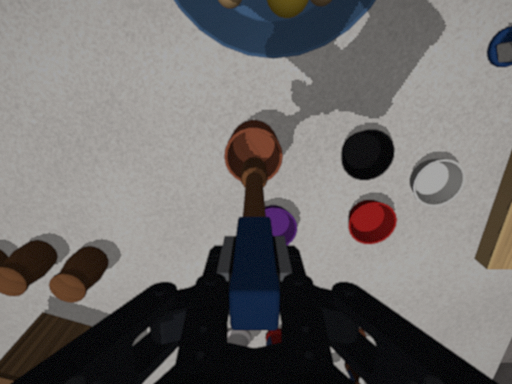

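View pics/t33.png

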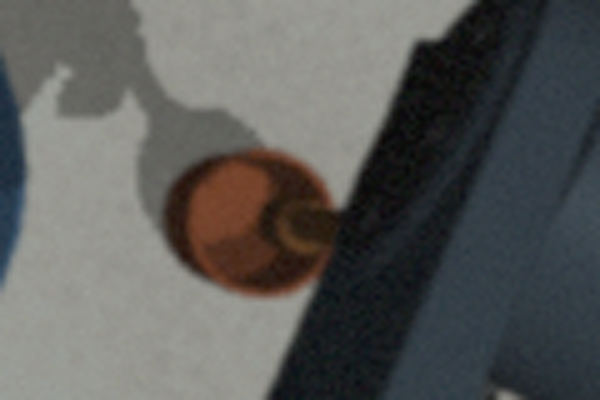

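```bash
python3 - <<'E'
from h import *
i=viewer.camera_info('scene');it=viewer.camera_info('top')
a=(60+272/3-.3,100+388/3-.3);b=(300+298/5-.4,190+228/5-.4)
print(tri([(i,*a),(it,*b)]),plane(it,*b,114),plane(i,*a,114))
print(plane(it,300+248/5-.4,190+223/5-.4,75), 'crock rim'); print(plane(i,60+284/3-.3,100+436/3-.3,75))
print('handle bottom',plane(i,60+244/3,100+217/3,259))
E
```

```text
[ 468.74873728 -252.40578863  121.10195902] [ 467.47090158 -255.71397346  114.        ] [ 462.60157098 -246.97708625  114.        ]
[ 468.62409076 -242.36491119   75.        ] crock rim
[ 469.63392329 -249.88824794   75.        ]
handle bottom [ 474.32570927 -246.75958796  259.        ]
```

The foot is at about (468,-251) and the crock centre at about (469,-244). I'll shift +5 mm in Y while lowering.

```bash
python3 -m jog '[[[0,0,0,0.001,0,0.005,0],[0,0,0,0,0.01,0.0007,0],[0,0,0,0,0.015,0.001,0],[0,0,0,0,0.015,0.001,0],[0,0,0,0,0.015,0.001,0],[0,0,0,0,0.015,0.001,0],[0,0,0,0,0.015,0.001,0],[0,0,0,0,0.01,0.0007,0],[0,0,0,0,0.004,0.0003,0],[0,0,0,0,0.002,0,0],[0,0,0,0,0,0,0]]]'
python3 - <<'E'
from h import *
s,p,R=state();print(p,togo([471,-240,173]))
w,im=cam('wrist','w34')
i,ims=cam('scene');cv2.imwrite('pics/s34.png',ims[100:300,60:260][:,:,::-1].repeat(3,0).repeat(3,1))
E
```

```text
t: 48.45
tool_pos: [470.8, -238.3, 181.2]
eef_rot: [0.731, -0.0, 0.0, -0.682]
ft_force: [0.5, -1.1, -0.5]
grip_width: 18.7
[ 470.79860053 -238.26881097  181.17712318] [ 0.2  8.3 -1.2]
```

View pics/s34.png

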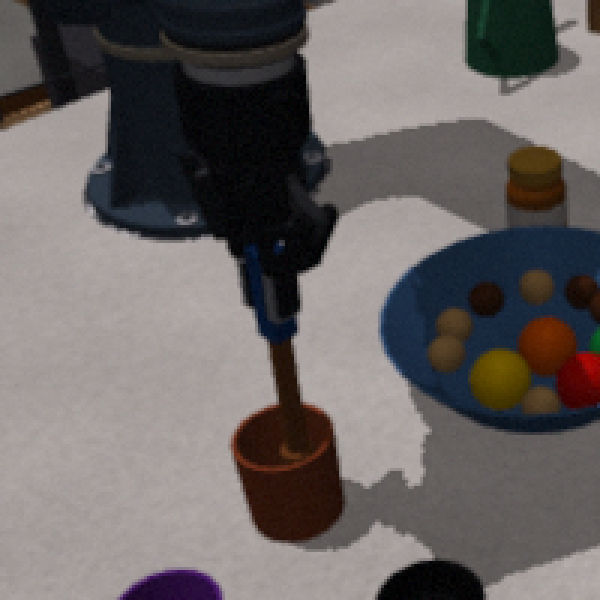

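View pics/w34.png

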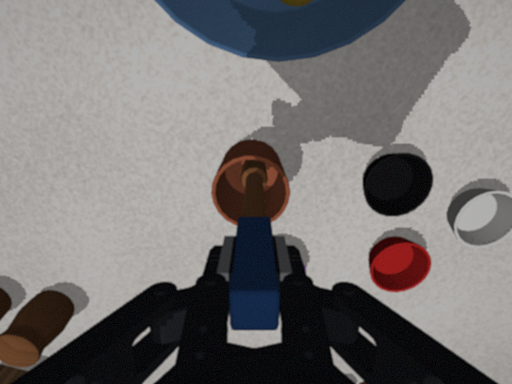

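The foot is inside the crock at (253,180). Lowering to contact.

```bash
python3 -m jog '[[[0,0,0,0,0.003,0.0002,0],[0,0,0,0,0.003,0.0002,0],[0,0,0,0,0.001,0,0],[0,0,0,0,0,0,0]]]'
python3 -m jog '[[[0,0,0,0,0.001,0,0],[0,0,0,0,0.0005,0,0],[0,0,0,0,0,0,0]]]'
```

```text
t: 48.88
tool_pos: [470.6, -238.5, 173.9]
eef_rot: [0.731, -0.001, 0.0, -0.682]
ft_force: [0.4, -0.2, -1.1]
grip_width: 18.9
t: 49.13
tool_pos: [470.7, -238.6, 172.6]
eef_rot: [0.731, -0.0, 0.0, -0.682]
ft_force: [0.3, -1.0, -0.6]
grip_width: 18.6
```

```bash
python3 -m jog '[[[0,0,0,0,0.001,0,0],[0,0,0,0,0,0,0]]]'
python3 -m jog '[[[0,0,0,0,0.0005,0,0],[0,0,0,0,0,0,0]]]'
```

```text
t: 49.3
tool_pos: [470.9, -238.9, 172.2]
eef_rot: [0.732, -0.0, 0.001, -0.682]
ft_force: [-1.0, 0.5, 5.3]
grip_width: 18.7
t: 49.47
tool_pos: [471.1, -239.0, 172.2]
eef_rot: [0.732, 0.0, 0.001, -0.682]
ft_force: [-1.6, 0.8, 8.1]
grip_width: 18.5
```

Contact on the pot floor (8 N). Releasing gently.

```bash
python3 -m jog '[[[0,0,0,0,0,0,0.25],[0,0,0,0,0,0,0.35],[0,0,0,0,0,0,0.5],[0,0,0,0,0,0,0.7],[0,0,0,0,0,0,0.75],[0,0,0,0,0,0,0.75]]]' 30
python3 - <<'E'
from h import *
w,im=cam('wrist','w35')
i,ims=cam('scene');cv2.imwrite('pics/s35.png',ims[100:300,60:260][:,:,::-1].repeat(3,0).repeat(3,1))
E
```

```text
t: 49.97
tool_pos: [470.7, -238.7, 171.0]
eef_rot: [0.731, -0.0, 0.0, -0.682]
ft_force: [0.1, -0.1, -0.3]
grip_width: 64.2
```

View pics/s35.png

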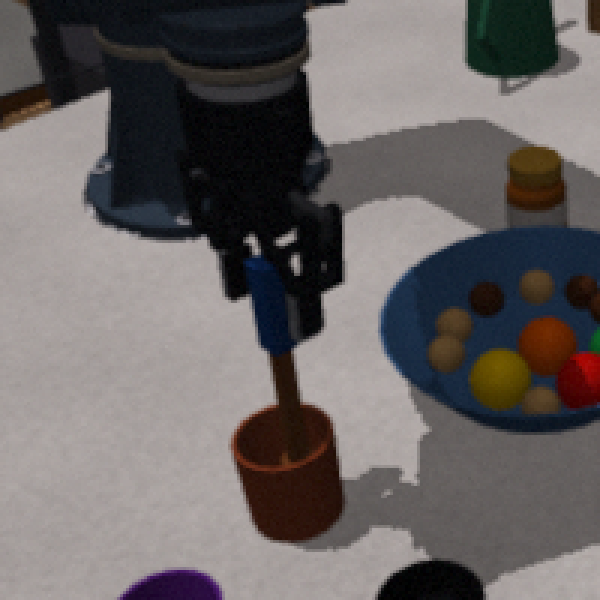

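View pics/w35.png

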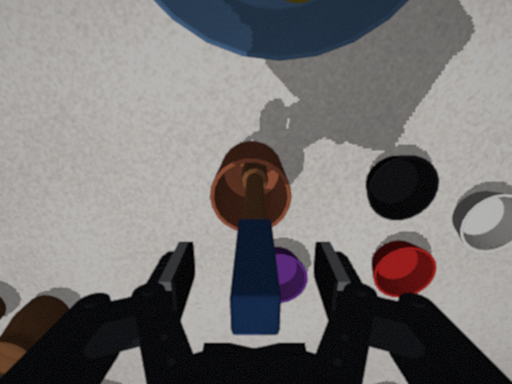

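The stick stands upright in the crock. Retreating straight up and removing the tool tilt.

```bash
python3 -m jog '[[[0,0,0,0,-0.015,-0.001,0.75],[0,0,0,0,-0.03,-0.002,0.75],[0,0,0,0,-0.035,-0.0024,0.75],[0,0,0,0,-0.035,-0.0024,0.75],[0,0,0,0,-0.025,-0.0018,0.75],[0.035,0,0,0,0,0,0.75],[0.035,0,0,0,0,0,0.75],[0,0,0,0,0,0.02,0.8],[0,0,0,0,0,0.03,0.8],[0,0,0,0,0,0.03,0.8],[0,0,0,0,0,0.02,0.8],[0,0,0,0,0,0,0.8]]]'
python3 - <<'E'
from h import *
s,p,R=state();print(p,R.round(3))
w,im=cam('wrist','w36'); i,ims=cam('scene','s36')
it,imt=cam('top');cv2.imwrite('pics/t36.png',cv2.resize(imt[160:290,180:390],None,fx=3.8,fy=3.8,interpolation=cv2.INTER_CUBIC)[:,:,::-1])
E
```

```text
t: 51.07
tool_pos: [470.6, -135.7, 311.6]
eef_rot: [-0.707, -0.001, 0.0, 0.707]
ft_force: [0.1, -1.3, 0.2]
grip_width: 68.5
[ 470.60705107 -135.70802914  311.62528863] [[ 1.     0.    -0.001]
 [ 0.001  0.001  1.   ]
 [ 0.    -1.     0.001]]
```

View pics/s36.png

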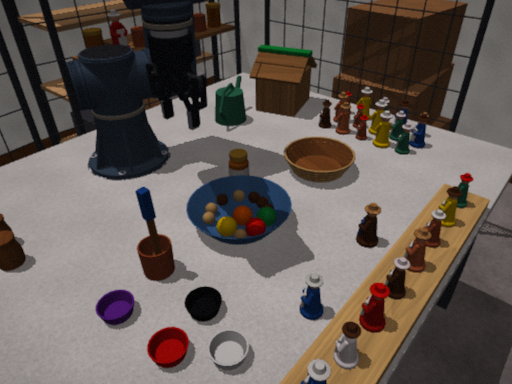

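View pics/t36.png

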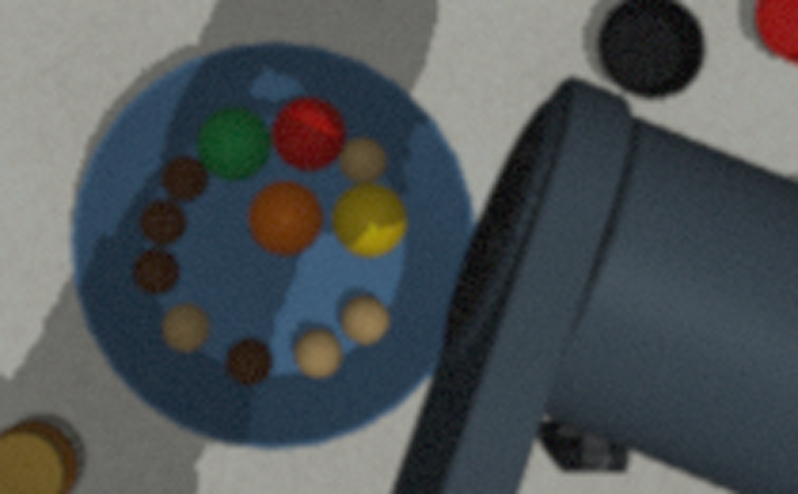

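View pics/w36.png

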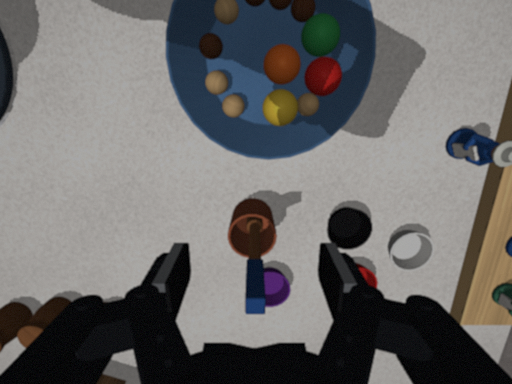

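All objects are in place, and the stick is upright at (150,225) in the scene view. I'll draw orange, at top-crop (285,218). Its neighbours (red, green, yellow) leave a clear jaw line at about 37° in the image, so I'll yaw the tool by +0.93 rad.

```bash
python3 -m jog '[[[0,0.1163,0,0,0,0,0.7],[0,0.1163,0,0,0,0,0.7],[0,0.1163,0,0,0,0,0.7],[0,0.1163,0,0,0,0,0.7],[0,0.1163,0,0,0,0,0.7],[0,0.1163,0,0,0,0,0.7],[0,0.1163,0,0,0,0,0.7],[0,0.1163,0,0,0,0,0.7],[0,0,0,0,0,0,0.7]]]'
python3 - <<'E'
from h import *
s,p,R=state();print(p,R.round(3),togo([465,-35,190]))
E
```

```text
t: 51.97
tool_pos: [470.8, -139.5, 311.3]
eef_rot: [0.631, -0.32, 0.32, -0.631]
ft_force: [0.3, 0.1, 0.2]
grip_width: 59.6
[ 470.7815355  -139.51433006  311.32830123] [[ 0.591 -0.     0.806]
 [-0.806 -0.     0.591]
 [-0.    -1.    -0.   ]] [-87.7 121.3  57.2]
```

```bash
python3 -m jog '[[[0,0,0,-0.015,0.02,0.01,0.7],[0,0,0,-0.02,0.025,0.013,0.7],[0,0,0,-0.02,0.025,0.013,0.7],[0,0,0,-0.02,0.025,0.013,0.7],[0,0,0,-0.013,0.02,0.008,0.7],[0,0,0,0,0.006,0,0.7],[0,0,0,0,0,0,0.7],[0,0,0,0,0,0,0.7]]]'
cat > bowl.py <<'E'
from h import *
import sys
s,p,R=state();print(s['t'],p)
w,im=cam('wrist',sys.argv[1])
for n in RNG:
    for b in sorted(blobs(mask(im,n,140,40),150),key=lambda b:-b[0]):
      X=plane(w,*b[1],31)
      if np.hypot(X[0]-490.5,X[1]+8.4)<90: print(n,b[0],b[1],b[2],X.round(1),'togo z14',togo([X[0],X[1],14]))
E
python3 bowl.py w37
```

```text
t: 52.63
tool_pos: [464.6, -34.8, 191.1]
eef_rot: [0.632, -0.317, 0.317, -0.632]
ft_force: [0.9, -0.1, 0.7]
grip_width: 59.5
52.6333 [464.62900223 -34.82186262 191.08921259]
red 2046 [310.5  93.5] [286  68  50  53] [564.6 -31.   31. ] togo z14 [ 56.2 177.6  82.3]
orange 1747 [263.7 130.9] [241 107  46  48] [508.1 -16.   31. ] togo z14 [ 10.3 177.6  45.9]
orange 583 [224.2  66.3] [210  51  29  32] [534.1  51.5  31. ] togo z14 [-28.3 177.6 107. ]
orange 556 [195.6  82.9] [182  68  29  31] [505.1  65.4  31. ] togo z14 [-56.7 177.5  92.1]
orange 499 [174.8 107.8] [161  94  29  29] [473.   69.4  31. ] togo z14 [-79.  177.5  68.7]
orange 460 [195. 187.] [183 175  26  25] [415.    7.7  31. ] togo z14 [-64.2 177.4 -14.6]
yellow 1647 [305.1 163.4] [283 141  46  46] [507.2 -72.   31. ] togo z14 [ 54.8 177.6  11.7]
green 2177 [265.7  66.7] [241  40  50  55] [557.6  19.3  31. ] togo z14 [ 11.6 177.6 106.7]
```

View pics/w37.png

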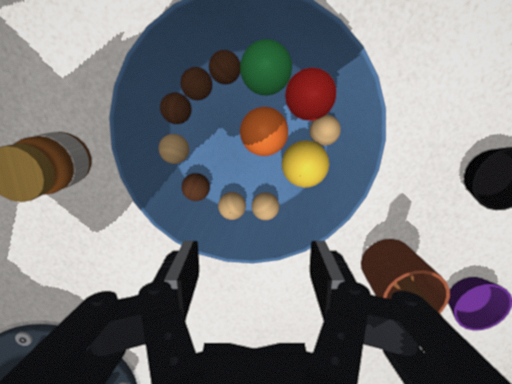

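Orange is at (264,131), world (508,-16), with the jaw axis horizontal in this view. The right finger fits between red (311,93) and yellow (305,163). Biasing 3 mm left and descending.

```bash
python3 -m jog '[[[0,0,0,0.003,0.01,0.02,0.7],[0,0,0,0.004,0.02,0.02,0.7],[0,0,0,0,0.03,0.007,0.7],[0,0,0,0,0.035,0,0.7],[0,0,0,0,0.03,0,0.7],[0,0,0,0,0,0,0.7],[0,0,0,0,0,0,0.7]]]'
python3 bowl.py w38
```

```text
t: 53.27
tool_pos: [506.2, -12.2, 65.9]
eef_rot: [0.632, -0.318, 0.317, -0.632]
ft_force: [0.2, -0.4, 0.6]
grip_width: 59.7
53.2667 [506.16248015 -12.20458783  65.90754384]
red 4997 [333.  172.5] [293 134  81  79] [564.5 -32.   31. ] togo z14 [50.1 53.3 34.3]
orange 4226 [259.  225.6] [223 189  73  74] [507.2 -16.6  31. ] togo z14 [ 3.6 53.1 -2.5]
orange 3689 [158.5 156. ] [ 99 106 121 106] [508.   61.9  31. ] togo z14 [-59.   53.1  44.9]
yellow 1934 [314.1 264.8] [287 234  71  72] [506.  -66.1  31. ] togo z14 [ 42.6  53.2 -33. ]
green 5349 [261.5 132.8] [221  92  82  83] [557.4  19.2  31. ] togo z14 [ 4.8 53.2 59.1]
```

View pics/w38.png

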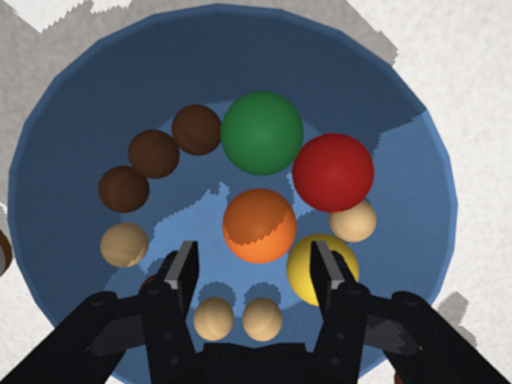

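```bash
python3 -m jog '[[[0,0,0,0,0.02,-0.0015,0.7],[0,0,0,0,0.018,0,0.7],[0,0,0,0,0.01,0,0.7],[0,0,0,0,0.004,0,0.7],[0,0,0,0,0,0,0.7]]]'
python3 bowl.py w39
```

```text
t: 53.73
tool_pos: [505.3, -12.5, 14.2]
eef_rot: [-0.632, 0.317, -0.318, 0.632]
ft_force: [-0.6, 0.0, -0.8]
grip_width: 59.5
53.7333 [505.29185832 -12.53366842  14.22767834]
red 9761 [363.8 200.5] [306 147 116 108] [564.5 -33.   31. ] togo z14 [51.6  0.7 35.2]
orange 7857 [261.4 269. ] [212 219 101 102] [506.9 -17.   31. ] togo z14 [ 4.5  0.6 -1.6]
yellow 1152 [309.7 320.7] [297 285  27  68] [496.6 -57.4  31. ] togo z14 [ 30.7   0.6 -33.9]
green 10505 [265. 146.] [208  88 115 117] [557.4  19.1  31. ] togo z14 [ 5.6  0.6 60.5]
```

View pics/w39.png

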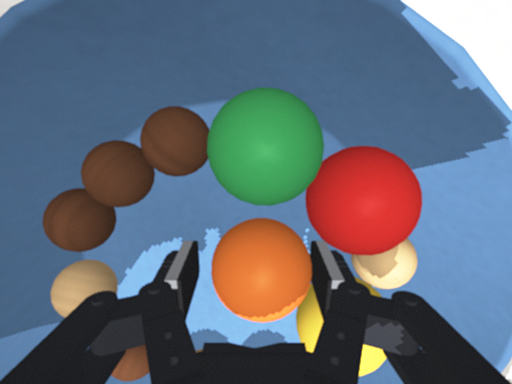

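Straddling orange with no contact (force below 1 N). Closing.

```bash
python3 -m jog '[[[0,0,0,0.001,0,-0.001,0.5],[0,0,0,0,0,0,0.3],[0,0,0,0,0,0,0.3],[0,0,0,0,0,0,0.3],[0,0,0,0,0,0,0.3]]]' 30
python3 -m jog '[[[0,0,0,0,-0.01,0,0.3],[0,0,0,0,-0.02,0,0.3],[0,0,0,0,-0.03,0,0.3],[0,0,0,0,-0.035,0,0.3],[0,0,0,0,-0.025,0,0.3],[0,0,0,0,0,0,0.3]]]'
python3 bowl.py w40; python3 -c "
from h import *
print(togo([626.4,-260.3,130]))"
```

```text
t: 54.2
tool_pos: [505.6, -14.0, 14.8]
eef_rot: [-0.632, 0.317, -0.318, 0.632]
ft_force: [0.2, -0.9, 6.7]
grip_width: 48.7
t: 54.7
tool_pos: [506.8, -14.0, 139.1]
eef_rot: [-0.631, 0.315, -0.32, 0.633]
ft_force: [0.9, -0.1, 0.1]
grip_width: 48.6
54.7 [506.8300288  -13.97396853 139.14479084]
red 2537 [307.4 151. ] [279 123  57  57] [564.  -31.3  31. ] togo z14 [ 48.2 123.   35.8]
orange 7994 [254. 268.] [203 218 102 101] [441.8 -63.9  31. ] togo z14 [  1.5 122.4 -81.7]
orange 1964 [181.2 140.3] [139 103  87  78] [506.4  62.   31. ] togo z14 [-61.  122.6  45.3]
orange 400 [176.  245.5] [165 233  28  28] [417.2  12.   31. ] togo z14 [-74.1 122.2 -56.2]
yellow 1613 [303.9 220.6] [277 200  51  46] [511.2 -71.1  31. ] togo z14 [ 48.6 122.8 -30.3]
green 2665 [256.1 122.2] [228  93  57  59] [557.   19.3  31. ] togo z14 [  3.4 122.9  60.4]
[269.7   7.5 -50.3]
```

View pics/w40.png

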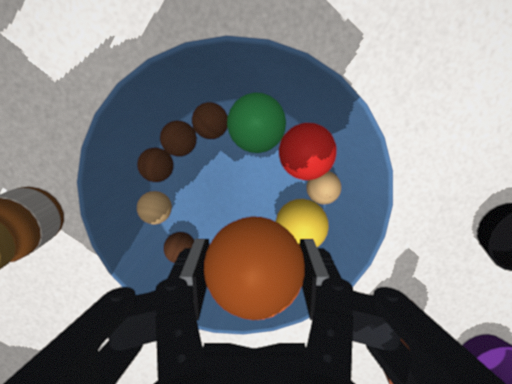

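Orange is held at (254,268). Carrying it to the black dish at (626,-260).

```bash
python3 -m jog '[[[0,0,0,0.012,0,-0.002,0.3],[0,0,0,0.024,0,-0.005,0.3],[0,0,0,0.03,0,-0.006,0.3],[0,0,0,0.03,0,-0.006,0.3],[0,0,0,0.03,0,-0.006,0.3],[0,0,0,0.03,0,-0.006,0.3],[0,0,0,0.03,0,-0.006,0.3],[0,0,0,0.03,0,-0.006,0.3],[0,0,0,0.026,0,-0.004,0.3],[0,0,0,0.018,0,-0.002,0.3],[0,0,0,0.008,0,0,0.3],[0,0,0,0,0,0,0.3]]]'
python3 - <<'E'
from h import *
print(togo([626.4,-260.3,11]))
cam('wrist','w41'); i,ims=cam('scene');cv2.imwrite('pics/s41.png',ims[160:360,80:290][:,:,::-1].repeat(3,0).repeat(3,1))
E
```

```text
t: 55.75
tool_pos: [624.9, -259.4, 131.9]
eef_rot: [0.632, -0.319, 0.317, -0.632]
ft_force: [0.3, 0.3, -0.3]
grip_width: 48.5
[  1.8 120.9   0.8]
```

View pics/w41.png

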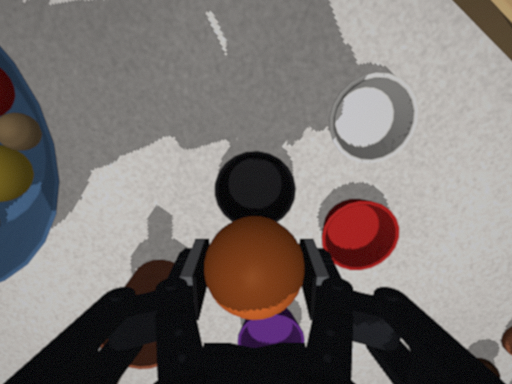

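View pics/s41.png

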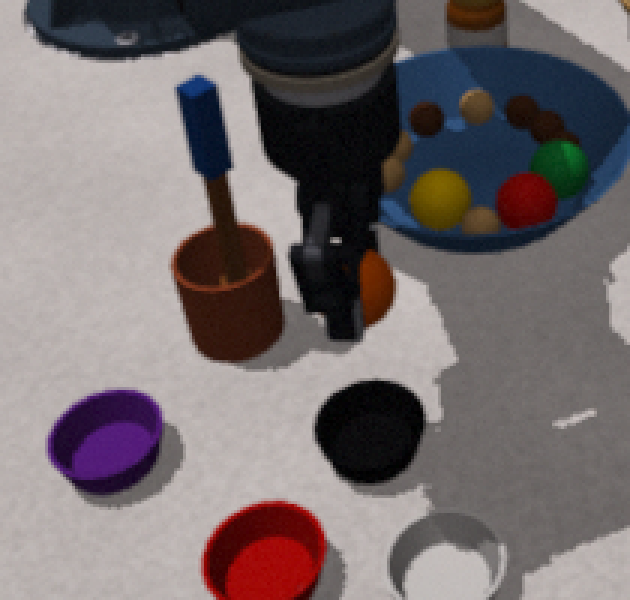

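```bash
python3 - <<'E'
from h import *
w,im=cam('wrist'); X=plane(w,255,186.5,28); print(X)
it,imt=cam('top'); 
print(togo([X[0],X[1],28]))
E
```

```text
[ 628.2437323  -256.37542701   28.        ]
[  1.8 105.2   3.3]
```

```bash
python3 -m jog '[[[0,0,0,0.001,0.015,0.002,0.3],[0,0,0,0,0.025,0,0.3],[0,0,0,0,0.02,0,0.3],[0,0,0,0,0.01,0,0.3],[0,0,0,0,0,0,0.3],[0,0,0,0,0,0,0.3]]]'
python3 - <<'E'
from h import *
s,p,R=state();print(p)
w,im=cam('wrist','w42'); i,ims=cam('scene');cv2.imwrite('pics/s42.png',ims[160:360,80:290][:,:,::-1].repeat(3,0).repeat(3,1))
E
```

```text
t: 56.45
tool_pos: [627.3, -257.3, 63.3]
eef_rot: [-0.632, 0.318, -0.317, 0.632]
ft_force: [0.4, -0.4, -0.5]
grip_width: 48.3
[ 627.31193116 -257.30467112   63.33173873]
```

View pics/w42.png

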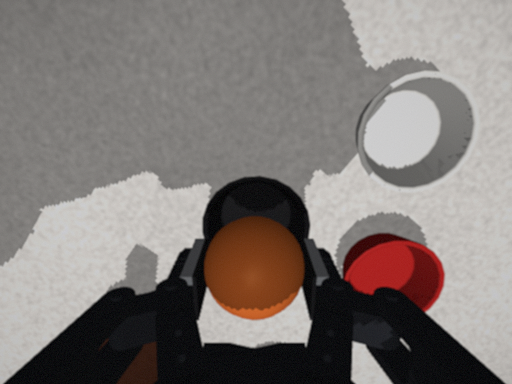

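View pics/s42.png

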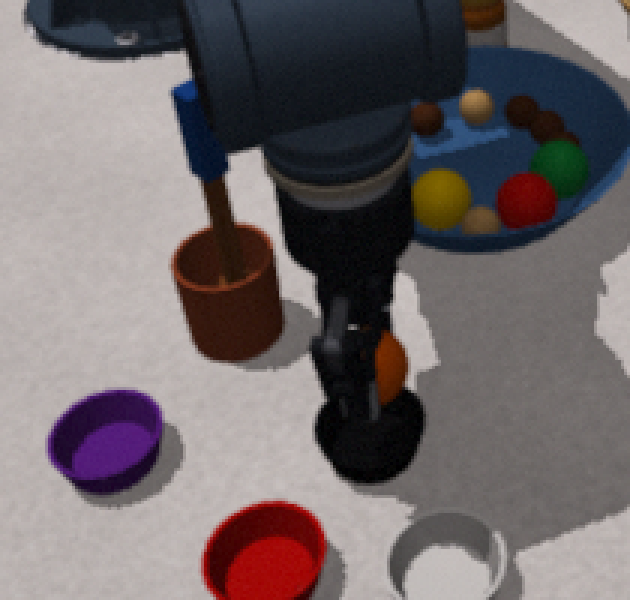

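Warning: the forearm passes close to the stick. Its handle appears shifted from (198,82) to (185,92) in the crop, so the arm is touching it. Backing up and checking.

```bash
python3 -m jog '[[[0,0,0,0,-0.02,0,0.3],[0,0,0,0,-0.03,0,0.3],[0,0,0,0,-0.03,0,0.3],[0,0,0,0,-0.03,0,0.3],[0,0,0,0,-0.02,0,0.3],[0,0,0,0,0,0,0.3]]]'
python3 - <<'E'
from h import *
s,p,R=state();print(p,s['joints'])
w,im=cam('wrist','w43'); i,ims=cam('scene');cv2.imwrite('pics/s43.png',ims[160:360,80:290][:,:,::-1].repeat(3,0).repeat(3,1))
cam('top','t43')
E
```

```text
t: 57.05
tool_pos: [629.4, -258.6, 200.3]
eef_rot: [-0.632, 0.314, -0.321, 0.632]
ft_force: [0.3, -0.4, -0.3]
grip_width: 48.5
[ 629.38144771 -258.58534503  200.27770702] [-4.58236220e-01  6.13709493e-01  1.31606195e+00  3.80679638e-05
  1.20197807e+00  4.73097855e-01]
```

View pics/s43.png

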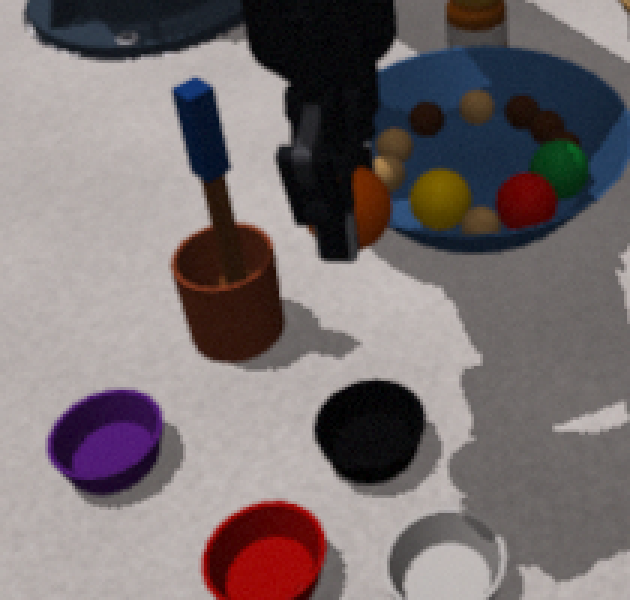

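View pics/t43.png

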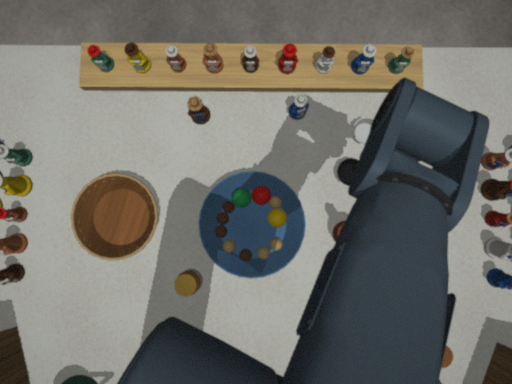

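The stick still stands with its foot in place. To keep the forearm away from it, I'll turn the jaws along the arm direction (yaw −0.54) and lean the hand 0.35 rad toward the bowl side, which moves the wrist away from the crock.

```bash
python3 -m jog '[[[0,-0.108,0,0,0,0,0.3],[0,-0.108,0,0,0,0,0.3],[0,-0.108,0,0,0,0,0.3],[0,-0.108,0,0,0,0,0.3],[0,-0.108,0,0,0,0,0.3],[-0.07,0,0,0,0,0,0.3],[-0.07,0,0,0,0,0,0.3],[-0.07,0,0,0,0,0,0.3],[-0.07,0,0,0,0,0,0.3],[-0.07,0,0,0,0,0,0.3],[0,0,0,0,0,0,0.3]]]'
python3 - <<'E'
from h import *
s,p,R=state();print(p,R.round(3),s['joints'].round(3))
c=p-17*R[:,1]; print('ball',c)
T=np.array([627,-258.5]); 
tgt=np.array([627,-258.5,47])+17*R[:,1]; print('TCP tgt',tgt,togo(tgt), togo(tgt+[0,0,60]))
w,im=cam('wrist','w44'); i,ims=cam('scene');cv2.imwrite('pics/s44.png',ims[160:360,80:290][:,:,::-1].repeat(3,0).repeat(3,1))
E
```

```text
t: 58.12
tool_pos: [627.1, -255.8, 191.2]
eef_rot: [0.805, -0.16, 0.109, -0.562]
ft_force: [0.2, 0.4, -0.8]
grip_width: 48.5
[ 627.12244316 -255.78137642  191.16243845] [[ 0.925 -0.134  0.355]
 [-0.379 -0.318  0.869]
 [-0.004 -0.938 -0.346]] [-0.321  0.65   1.318 -0.375  1.226  0.205]
ball [ 629.40270212 -250.36703305  207.11503401]
TCP tgt [ 624.71974103 -263.91434337   31.04740445] [  1.4 153.2  47.4] [ 1.2 96.9 26.7]
```

View pics/s44.png

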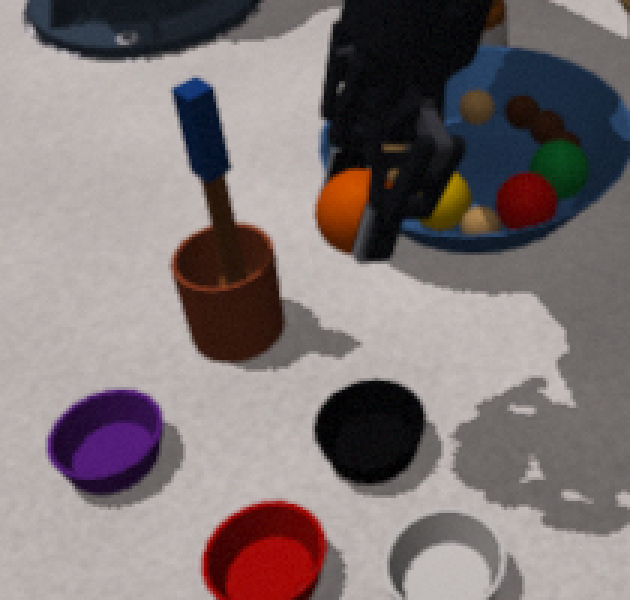

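View pics/w44.png

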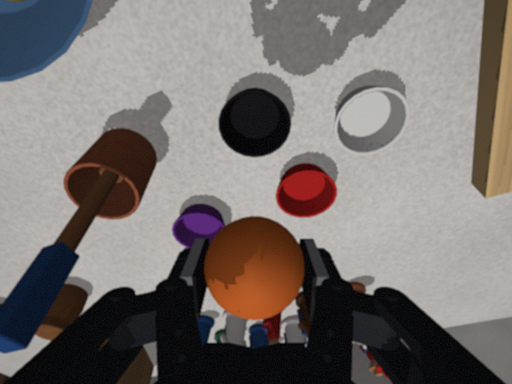

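Joint 1 has moved 8° away, giving about 7 cm more clearance at the stick. Descending to 60 mm above the release point and checking.

```bash
python3 -m jog '[[[0,0,0,0.001,0.012,0.003,0.3],[0,0,0,0,0.022,0.006,0.3],[0,0,0,0,0.025,0.007,0.3],[0,0,0,0,0.022,0.006,0.3],[0,0,0,0,0.012,0.004,0.3],[0,0,0,0,0.004,0.001,0.3],[0,0,0,0,0,0,0.3]]]'
python3 - <<'E'
from h import *
s,p,R=state();print(p)
tgt=np.array([627,-258.5,47])+17*R[:,1]; print(togo(tgt))
w,im=cam('wrist','w45'); i,ims=cam('scene');cv2.imwrite('pics/s45.png',ims[160:360,80:290][:,:,::-1].repeat(3,0).repeat(3,1))
print('dish px',proj(w,[627,-258.5,28]),proj(w,[626.4,-260.3,28]))
E
```

```text
t: 58.8
tool_pos: [624.7, -265.7, 92.1]
eef_rot: [0.803, -0.16, 0.111, -0.563]
ft_force: [0.6, 0.3, -0.1]
grip_width: 48.4
[ 624.68391443 -265.69381201   92.11906101]
[-0.5 56.8 22.5]
dish px [252.4899663  171.89987812] [252.68812541 174.07960416]
```

View pics/s45.png

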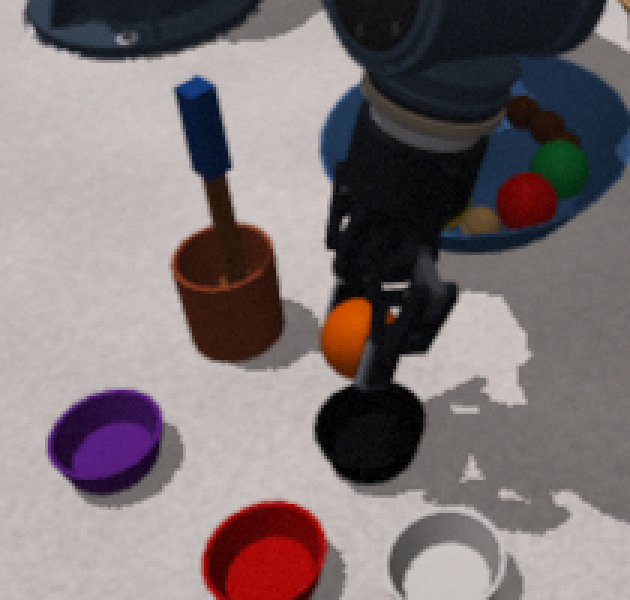

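View pics/w45.png

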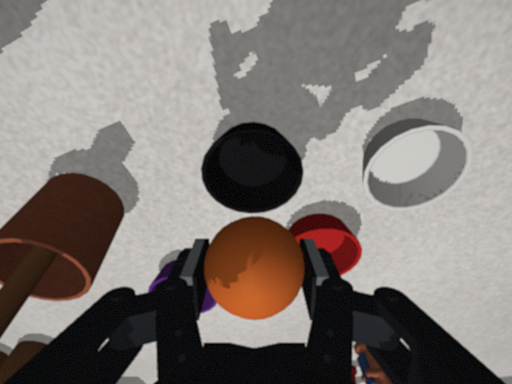

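The arm is well clear of the stick now, and the dish rim centre at (252,171) matches the prediction (252.5,172). Lowering to release height.

```bash
python3 -m jog '[[[0,0,0,0,0.012,0.005,0.3],[0,0,0,0,0.018,0.007,0.3],[0,0,0,0,0.015,0.006,0.3],[0,0,0,0,0.007,0.003,0.3],[0,0,0,0,0.003,0.001,0.3],[0,0,0,0,0,0,0.3],[0,0,0,0,0,0,0.3]]]'
python3 - <<'E'
from h import *
s,p,R=state();print(p,'ball',p-17*R[:,1])
w,im=cam('wrist','w46'); i,ims=cam('scene');cv2.imwrite('pics/s46.png',ims[160:360,80:290][:,:,::-1].repeat(3,0).repeat(3,1))
print(proj(i,[627,-258.5,47]),proj(i,[627,-258.5,28]))
E
```

```text
t: 59.48
tool_pos: [626.3, -263.8, 34.4]
eef_rot: [0.804, -0.159, 0.112, -0.562]
ft_force: [0.2, 0.2, 0.1]
grip_width: 48.6
[ 626.29592087 -263.78617905   34.42216854] ball [ 628.50701969 -258.39226892   50.39141321]
[203.64203248 293.38838545] [204.50448796 299.79447946]
```

View pics/s46.png

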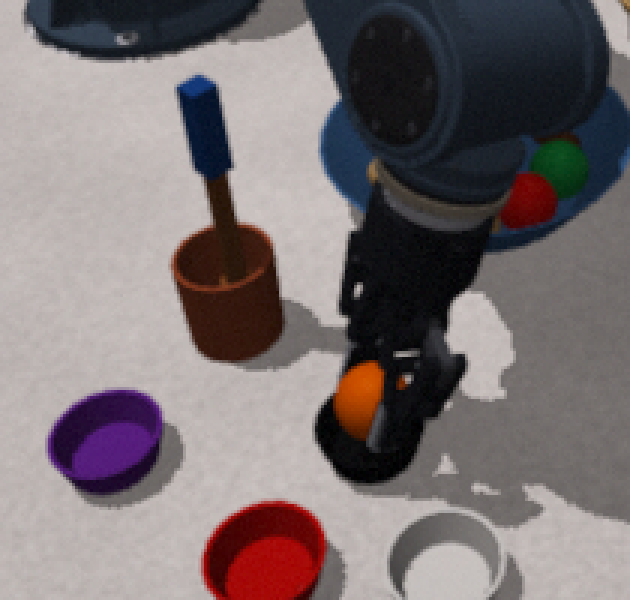

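View pics/w46.png

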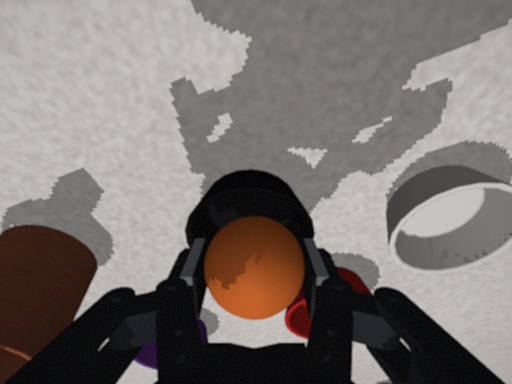

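```bash
python3 -m jog '[[[0,0,0,-0.001,0.002,0.001,0.3],[0,0,0,0,0.0015,0.0005,0.3],[0,0,0,0,0,0,0.3]]]'
python3 -m jog '[[[0,0,0,0,0,0,0.62],[0,0,0,0,0,0,0.7],[0,0,0,0,0,0,0.75],[0,0,0,0,0,0,0.75],[0,0,0,0,0,0,0.75]]]'
python3 - <<'E'
from h import *
w,im=cam('wrist','w47'); i,ims=cam('scene');cv2.imwrite('pics/s47.png',ims[160:360,80:290][:,:,::-1].repeat(3,0).repeat(3,1))
E
```

```text
t: 59.83
tool_pos: [624.9, -263.0, 30.0]
eef_rot: [0.804, -0.159, 0.111, -0.562]
ft_force: [-0.4, -0.3, -0.9]
grip_width: 48.3
t: 60.25
tool_pos: [625.1, -263.1, 30.2]
eef_rot: [0.804, -0.159, 0.112, -0.562]
ft_force: [0.2, 0.0, -0.3]
grip_width: 64.1
```

View pics/s47.png

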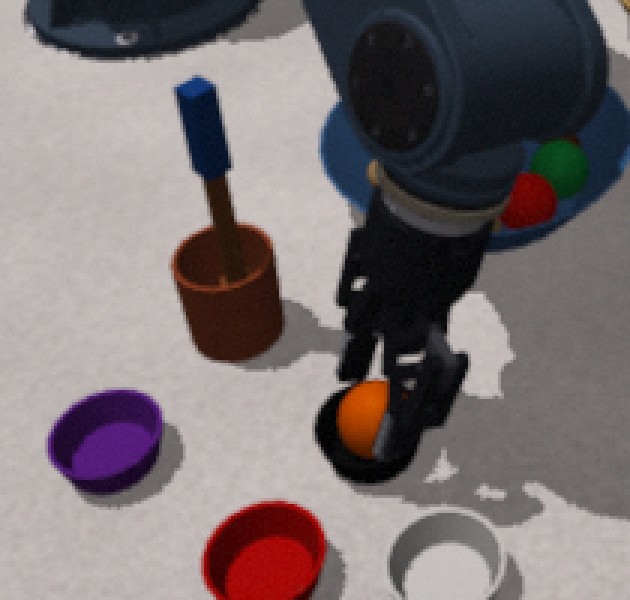

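View pics/w47.png

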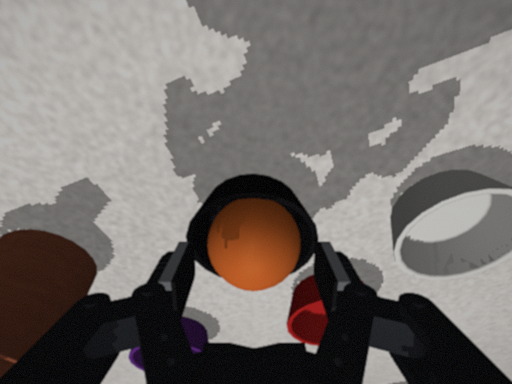

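Orange rests in the dish at (254,243). Retreating along the tool axis.

```bash
python3 -m jog '[[[0,0,0,0,-0.01,0,0.75],[0,0,0,0,-0.02,0,0.75],[0,0,0,0,-0.03,0,0.75],[0,0,0,0,-0.035,0,0.75],[0,0,0,0,-0.035,0,0.75],[0,0,0,0,-0.03,0,0.75],[0,0,0,0,-0.02,0,0.75],[0,0,0,0,0,0,0.75],[0,0,0,0,0,0,0.75],[0,0,0,0,0,0,0.75],[0,0,0,0,0,0,0.75]]]'
python3 - <<'E'
from h import *
s,p,R=state();print(s['t'],p)
cam('wrist','w48');cam('scene','s48');cam('top','t48')
E
```

```text
t: 61.27
tool_pos: [647.9, -206.2, 197.9]
eef_rot: [0.804, -0.16, 0.111, -0.562]
ft_force: [0.8, 0.5, -0.1]
grip_width: 64.1
61.2667 [ 647.93366309 -206.16553553  197.91148004]
```

View pics/s48.png

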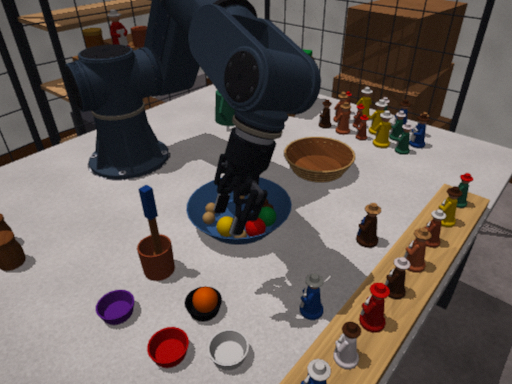

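View pics/t48.png

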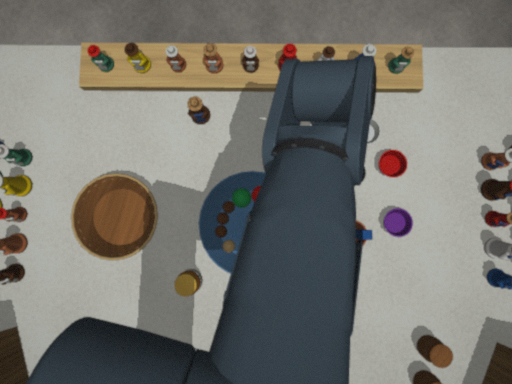

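View pics/w48.png

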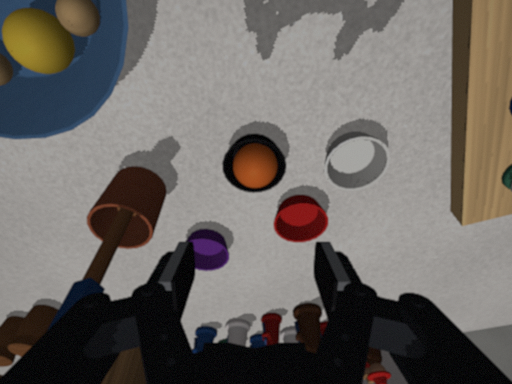

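Orange is in the black dish (204,299 in the scene view). I'll raise the arm clear for a final count of the bowl.

```bash
python3 -m jog '[[[0,0,0,0,-0.015,-0.005,0.75],[0,0,0,0,-0.028,-0.01,0.75],[0,0,0,0,-0.03,-0.011,0.75],[0,0,0,0,-0.03,-0.011,0.75],[0,0,0,0,-0.03,-0.011,0.75],[0,0,0,0,-0.02,-0.007,0.75],[0,0,0,0,-0.008,-0.003,0.75],[0,0,0,0,0,0,0.75],[0,0,0,0,0,0,0.75]]]'
python3 - <<'E'
from h import *
i,ims=cam('scene','s49');cam('wrist','w49');cv2.imwrite('pics/s49.png',ims[130:330,90:340][:,:,::-1].repeat(3,0).repeat(3,1))
m=mask(ims,'orange',150,60);m[:280]=0;m[320:]=0;m[:,:185]=0;m[:,225:]=0
print([(b[0],b[1],plane(i,*b[1],30)) for b in blobs(m,40)])
E
```

```text
t: 62.17
tool_pos: [648.7, -205.4, 368.6]
eef_rot: [0.804, -0.16, 0.111, -0.562]
ft_force: [0.3, 1.1, -0.6]
grip_width: 64.1
[(np.int32(500), array([204.3, 298.8]), array([ 626.23055234, -258.08232601,   30.        ]))]
```

View pics/s49.png

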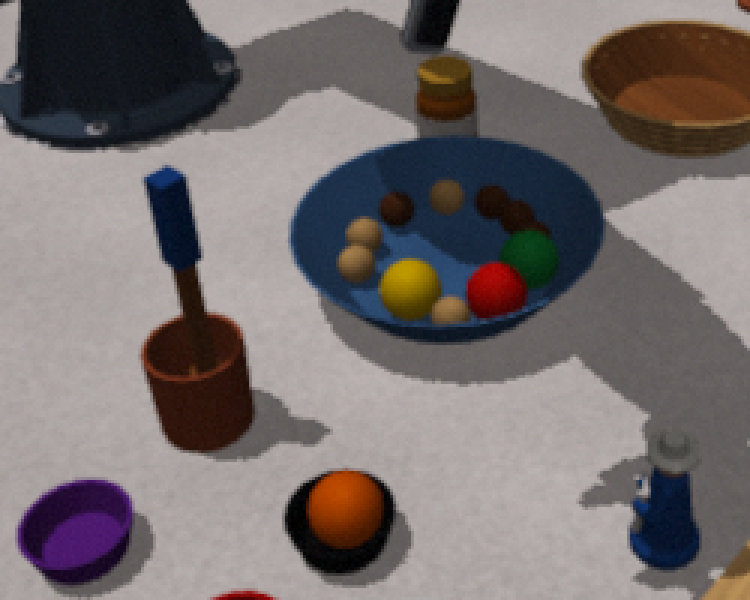

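View pics/w49.png

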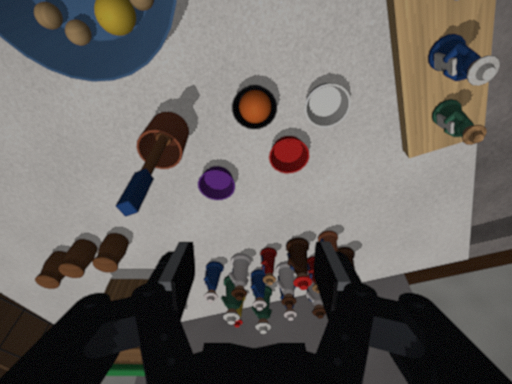

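The final view shows yellow, red and green plus 8 beads in the bowl, orange in the black dish at (626,-258), and the stick upright in its pot. The jar and figurines are standing. Handing in.

```bash
python3 -c "
from station import workorder
print(workorder.job_done())"
```

```text
the job is handed in; nothing more can be done
None
```

The job is done and handed in at about 62 s of the 210 s. I moved all four balls from the basket to the bowl, stirred six circles with the foot on the floor, stood the stick back in its pot and put the orange ball in the black dish.

**Last checks:** The scene picture shows red, yellow, green and all 8 beads in the bowl, and orange lying in the dish at about (626, -258). The stick is upright in the crock. In that picture the jar and the blue figurine looked untouched. The brown figurine was outside it, and I last saw it in place one picture earlier.

**What went wrong or disagreed:**
- **Stick tilt:** In the first circle, at a radius of about 50 mm, the stick tilted around 4° in the grip when the balls jammed. I raised the grip to 120 N, tightened to about 44 mm, tilted the tool back and did five more circles.
- **Stirring radius and contact:** In the frames I measured, the foot ran at 31–54 mm from the middle, mostly around 45 mm. At the end of circle 4 the floor contact briefly read about 0 N, so I pressed down slightly.
- **Arm against the stick:** On the first approach to the dish the forearm seemed to nudge the standing stick's handle by about 1 cm. The contact force there isn't measured. I backed off and placed the ball with the hand leaned over, clear of the stick. The stick looked upright and back within about 1 pixel afterwards.
- **Dish position:** The top and wrist cameras disagreed by about 4 mm on the dish, so I used the middle value.

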